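# Knock home the lock pins of a board test fixture and start the tester

## Task

Lock the circuit board in its test fixture: take the orange mallet by its handle and knock the brass pin fully home with brisk blows of the mallet head, then the black pin, without hitting the board. Stand the mallet back upright in the middle of its black rubber mat, let go of it, and only then press the blue key fully down, release it, and press the green key fully down. Leave the red key and everything else on the bench alone.

Things in the scene. Friction and masses are not known exactly. Their poses are not given: they have to be found in the camera images.
- mallet: mallet, 0.3 to 0.45 kg: upright cylindrical orange head, 54 mm diameter, 68 mm high, standing on its flat face; level flat-sided wooden handle 20 mm wide, 28 mm high. Origin: centre of the lower (striking) face, z up. The handle runs along -x from the head to x = -174 mm, its middle at z = 34 mm. Grip it from above across its width, 55 mm behind the origin. Balances 10 to 20 mm behind the origin
- mat: black rubber mat, 120 x 120 x 3 mm, lying on the bench under the mallet at the start. Origin: centre of its underside. The head of the mallet belongs within 40 mm of its centre
- fixture: test fixture, a white-faced block 165 (x) x 220 (y) x 20 mm, origin centre of its underside. Three bare steel guide posts, 14 mm in diameter, rise from it to 100 mm above the bench at (x, y) = (-62, 88), (-62, -18) and (62, -88) mm in its frame: steer the mallet and the gripper clear of them. The two pins stand at (0, 60) and (0, -60) mm, either colour at either place
- board: green circuit board held flat on the fixture, 95 (x) x 196 (y) mm, its top 24 mm above the bench; its origin is the fixture's origin
- brasspin_collar: fixed collar of the brass pin; origin: centre of its underside on the board, 24 mm above the bench
- blackpin_collar: fixed collar of the black pin; origin: centre of its underside on the board, 24 mm above the bench
- brasspin (a joint): sprung lock pin: brass round head, 29 mm diameter, 9 mm thick, on a thin stem above a fixed aluminium collar 34 mm in diameter, 16 mm high. Joint value: metres gone down; 0 = fully up (14 mm gap between head and collar), 0.014 = fully home (head on collar). 5 to 7 N moves it; friction keeps it where it is left
- blackpin (a joint): sprung lock pin: black round head, 29 mm diameter, 9 mm thick, on a thin stem above a fixed aluminium collar 34 mm in diameter, 16 mm high. Joint value: metres gone down; 0 = fully up (14 mm gap between head and collar), 0.014 = fully home (head on collar). 5 to 7 N moves it; friction keeps it where it is left
- brasspin_head (a point): centre of the top face of the brass pin's head (moves down with the pin): about 63 mm above the bench when up, 49 mm when home
- blackpin_head (a point): centre of the top face of the black pin's head (moves down with the pin): about 63 mm above the bench when up, 49 mm when home
- keybox: grey tester key box, 110 (x) x 170 (y) x 40 mm, origin centre of its underside; three keys in a row along its y at 50 mm spacing (y = -50, 0, 50 mm, x = -10 mm), the colours in any order
- bluekey (a joint): the blue spring key, 30 mm round, on the key box; joint value: metres pressed, 0 to 0.006 (5 N fully down), springs back
- bluekey_top (a point): centre of the top of the blue key
- greenkey (a joint): the green spring key, 30 mm round, on the key box; joint value: metres pressed, 0 to 0.006 (5 N fully down), springs back
- greenkey_top (a point): centre of the top of the green key
- redkey (a joint): the red spring key, 30 mm round, on the key box; joint value: metres pressed, 0 to 0.006 (5 N fully down), springs back - not to be pressed
- redkey_top (a point): centre of the top of the red key
- spool: bystander: solder spool standing on end, 60 mm in diameter, 55 mm high, origin centre of its underside
- tin: bystander: round tip-cleaner tin with brass wool, 66 mm in diameter, 55 mm high, origin centre of its underside
- flux: bystander: amber bottle, 52 mm in diameter, 115 mm high, origin centre of its underside
- driver: bystander: screwdriver lying down along its x, 170 mm long, up to 30 mm thick, origin near its middle, underside
- woodblock: bystander: wooden block 90 (x) x 70 (y) x 35 mm, origin centre of its underside
- spareboard: bystander: spare circuit board lying flat, 80 (x) x 110 (y) mm, 13 mm high with its parts, origin centre of its underside
- cup: bystander: white mug, 72 mm in diameter, 85 mm high, handle at its +y, origin centre of its underside
Not all that is in view belongs to the job. Of the things like the mallet, leave any that is white; of the rest the larger one is meant. Of the things that look like the mat, take the one that is farthest to the robot's right at the start.

How it is judged:
By the outcome, as a careful person would: the job done as asked, in the order asked, and still so for the second after the job is handed in, with the robot touching nothing.
It also fails if it takes over 64 s, if anything falls off the work surface, if the arm or the gripper's body presses on something with over 40 N, if the wrist force passes 120 N, or if a joint passes its speed limit or range.

## Robot

A 6-joint arm with a two-finger parallel gripper is mounted at the origin on the work surface. World frame = base frame: x ahead of the robot, y to its left, z up, the work surface at z = 0. Lengths are in m, angles in rad, forces in N, time in s.
With the tool pointing down it reaches from about 0.35 to 0.775 m from the base axis. Payload 5.5 kg.
Tool frame: the origin (TCP) lies between the finger pads; the fingertips stand 19 mm ahead of it and the grasp point (between the pads) is the TCP; z points along the fingers, y is the line along which they close (so a half turn about z gives the same grasp; the last joint's range is limited). The gripper opens to 85 mm and grips with 20 to 120 N. Pads are 22 mm wide; open, the fingers measure 114 mm over their backs; the gripper's body (76 mm by 85 mm) begins 54 mm behind the grasp point. The pads swing forward as they close: fully open they stand 13 mm farther back than shut.
Start: joints at [-1.486, 0.313, 0.046, 1.304, 0, 1.431], TCP at [0.128, -0.561, 0.25] pointing down, gripper open.
Joint ranges: [-2.76, 2.76], [-0.86, 1.69], [-1.03, 1.26], [-2.2, 2.34], [-1.47, 1.5], [-3.14, 3.14]. Speed limits (rad/s): [2.57, 2.57, 3.14, 3.14, 3.14, 3.14].

## Interface

Orientations are given as a unit quaternion [w, x, y, z].
In Python, from workcell import env gives the robot as it stands.
- The arm moves only by the shell command python3 -m pendant 'ROWS' [FORCE]. ROWS is JSON, a list of rows, each an object with "travel": the shift along the tool's x, y, z scaled (see below), a list of three; "rot": the turn, a rotation vector about the tool's x, y, z scaled (see below), a list of three; "fingers": the opening, from -1 (shut) to 1 (fully open). In form: [{"travel": [dx, dy, dz], "rot": [wx, wy, wz], "fingers": fingers}, ...]. A call has 1 to 10 rows; each row is the pose to reach, as a shift and turn from the pose commanded when the call began, along the tool's axes at that moment; what a row does not reach only later rows make up. The controller multiplies each number of a shift by 0.12 m and each number of a turn by 60 degrees. A row lasts 1/10 s, in which the tool goes at most 50 mm and 8.59 degrees, less where a joint would pass 70% of its speed; a pose out of reach is approached as far as the arm can. A call with a number of a shift or a turn outside -1 to 1 is refused whole. A call with a gripper value outside its range is refused whole. The fingers move at their own pace and stop on an object; FORCE is the grip in N (left out, the last holds). Time passes only in rows, so rows that repeat a pose let the fingers close. It gives the time, the measured TCP pose, the force, the opening and the grip force at its end, in the units of the state.
- env.get_state(): the state, without advancing time (a new reading comes with each control period).
- env.read_camera(name): name is "scene" or "top"; returns (picture, depth): 400x640x3 uint8, blue, green, red; 400x640 float32, m along the optical axis (not along the pixel's ray), 0 where there is no reading.
- env.camera_model(name): a dict with "fovy" (degrees; the focal length in pixels is half the picture's height over the tangent of half this angle, whatever the lens; pixels are square), "cx", "cy" (the principal point, pixels), "k1" (the pictures are not rectified: a ray, as slopes to the right and down, at radius r is drawn at 1 + k1 r^2 times it, then the intrinsics apply), "rvec" (rotation vector, rad) and "tvec" (3), from world to camera coordinates, as OpenCV has them. Camera axes: x right, y down, z forward; pixel columns grow to the right and rows downward; lengths in m; the calibration is good to about 2 mm. A picture is of the moment at which its call begins. camera_model takes no time and is no camera call.
- env.hand_in(): hands the job in; it is judged then, once.
Trained networks look in the newest picture that a camera, given by its name, has taken for a name from the list of things; names that differ only in an ending like _2 or _b are one class to them, and where a whole thing is asked for, a point or a joint stands for the part that bears it (a point fixed in the world has none). Each returns a list of dicts, best first, with "conf" (0 to 1); they miss things now and then, are a little off and sometimes report something else, mostly with a low value. They report only what shows in the picture. A call takes as long as a camera call. They do not tell look-alikes from the thing itself.
- env.outline_of(camera, target): "mask" (400x640 bool, what is visible of it) and "xy" ([column, row] in pixels, amid what is visible of it).
The state is a dict: "clock": time; "joint_pos": joint angles; "qvel": joint speeds; "tau": joint torques, N m; "tcp_pos": TCP position; "orientation": TCP orientation; "wrist_force": force on the tool from outside, world axes, zero at the start; "ft_torque": the same for the moment, N m; "finger_gap": finger opening in m; "grip_force": force on a finger pad.
Only numpy, scipy, OpenCV 4.12 (cv2) and the standard library are available. Lean on these libraries where they do the work, as an engineer would, in place of code of your own. Each camera call takes 0.05 s, during which the arm holds its last target. There are 200 camera calls.

## Working session

There is one attempt and no reset: what is moved stays moved. The work goes in short steps, Python scripts to look and compute and a shell command to move; the robot and the scene stay as the last step left them, time stands still between calls to the robot, and variables do not carry over. Pictures are saved under pics/ and viewed, at most 10 in all, crops included, and the job is handed in when it is done.

```bash
ls; mkdir -p pics
cat > h.py <<'E'
import numpy as np, cv2
from workcell import env
from scipy.spatial.transform import Rotation as R
def cam(n):
    m=env.camera_model(n); f=200/np.tan(np.radians(m["fovy"])/2)
    return m,f,cv2.Rodrigues(np.array(m["rvec"],float))[0],np.array(m["tvec"],float)
def rays(n,uv):
    m,f,Rm,t=cam(n); uv=np.atleast_2d(np.array(uv,float))
    d=(uv-[m["cx"],m["cy"]])/f; s=d.copy()
    for _ in range(20): s=d/(1+m["k1"]*(s**2).sum(1,keepdims=True))
    return np.c_[s,np.ones(len(s))],Rm,t
def atdepth(n,uv,dep):
    r,Rm,t=rays(n,uv); return (r*np.array(dep)[:,None]-t)@Rm
def atz(n,uv,z):
    r,Rm,t=rays(n,uv); c=-Rm.T@t; d=r@Rm; return c+d*((z-c[2])/d[:,2])[:,None]
def cloud(n,dep,mask=None):
    v,u=np.nonzero((dep>0)&(mask if mask is not None else True))
    return atdepth(n,np.c_[u,v],dep[v,u]),np.c_[u,v]
def proj(n,P):
    m,f,Rm,t=cam(n); c=np.atleast_2d(P)@Rm.T+t; s=c[:,:2]/c[:,2:]
    return s*(1+m["k1"]*(s**2).sum(1,keepdims=True))*f+[m["cx"],m["cy"]]
E
python3 - <<'E'
from h import *
for n in("scene","top"):
    p,d=env.read_camera(n); cv2.imwrite(f"pics/{n}0.png",p); np.savez(f"{n}0.npz",p=p,d=d); print(n,env.camera_model(n))
    for k in "mallet mat fixture board brasspin_head blackpin_head keybox bluekey_top greenkey_top redkey_top".split():
        for o in env.outline_of(n,k):
            mk=o["mask"]; q,_=cloud(n,d,mk)
            print(k,round(o["conf"],2),np.round(o["xy"]),mk.sum(),np.round(np.median(q,0),3) if len(q) else "")
print(env.get_state())
E
```

```text
pics
scene {'fovy': 54.95602259388211, 'cx': 322.2829906120009, 'cy': 199.08044479330528, 'k1': -0.08775608155486286, 'rvec': array([ 1.05823471,  2.24141944, -1.16613286]), 'tvec': array([ 0.22837061, -0.23816162,  1.92407091])}
mallet 0.86 [430. 211.] 520 [0.298 0.477 0.044]
mallet 0.8 [378. 224.] 440 [0.522 0.366 0.048]
mallet 0.77 [413. 252.] 305 [0.575 0.542 0.036]
mallet 0.6 [251. 167.] 540 [ 0.51  -0.285  0.034]
mallet 0.41 [304. 200.] 88 [0.561 0.063 0.04 ]
mat 0.94 [480. 258.] 829 [0.403 0.731 0.002]
mat 0.93 [368. 235.] 459 [0.533 0.377 0.002]
fixture 0.8 [290. 203.] 1567 [0.597 0.016 0.019]
board 0.97 [286. 200.] 507 [0.584 0.006 0.022]
board 0.56 [251. 211.] 281 [0.778 0.011 0.069]
board 0.54 [303. 173.] 320 [ 0.383 -0.091  0.029]
keybox 0.96 [250. 167.] 601 [ 0.51  -0.284  0.033]
keybox 0.59 [286. 200.] 622 [0.586 0.012 0.022]
bluekey_top 0.51 [303. 170.] 274 [ 0.388 -0.09   0.03 ]
redkey_top 0.68 [289. 202.] 1496 [0.598 0.017 0.019]
redkey_top 0.46 [333. 192.] 111 [0.407 0.106 0.019]
top {'fovy': 45.95972382335755, 'cx': 321.3421157419599, 'cy': 197.55417073966564, 'k1'
[... 1153 characters left out ...]
'clock': 1.1, 'joint_pos': array([-1.48561207e+00,  3.13187541e-01,  4.60886364e-02,  1.30361014e+00,
       -4.97026604e-06,  1.43122040e+00]), 'qvel': array([ 0.00078222,  0.00034976, -0.00018894,  0.00120883, -0.00059962,
       -0.00183053]), 'tau': array([-1.88257900e-05, -4.80482554e+01,  2.98814821e+01,  4.44211373e-04,
       -1.35864141e-06,  1.91464210e-06]), 'tcp_pos': array([ 0.12815695, -0.56056585,  0.25032562]), 'orientation': array([ 4.35561214e-05,  9.93692000e-01,  1.12143693e-01, -3.67088954e-06]), 'wrist_force': array([ 0.48199369, -0.05867089, -0.10938245]), 'ft_torque': array([ 0.02369026, -0.00166234,  0.03022999]), 'grip_force': 0.0, 'finger_gap': 0.08515074084631759}
```

View pics/top0.png

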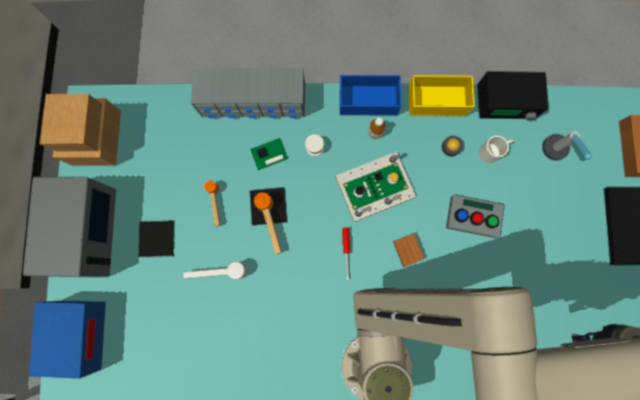

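View pics/scene0.png

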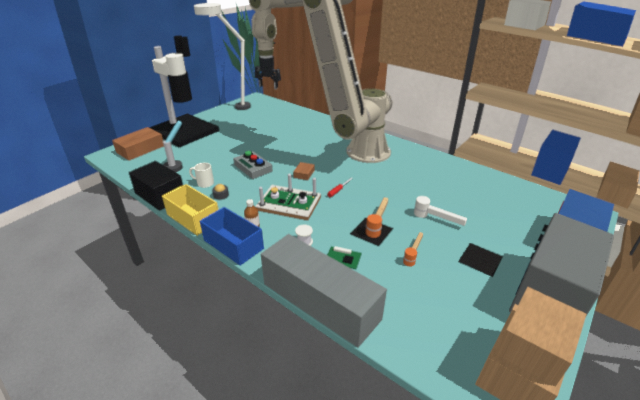

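Run:
```python
from h import *
z=np.load("top0.npz"); p,d=z["p"],z["d"]
a=cv2.resize(p[140:230,325:425],None,fx=6,fy=6,interpolation=cv2.INTER_CUBIC)[:540]
b=cv2.resize(p[165:265,195:295],None,fx=2,fy=2,interpolation=cv2.INTER_CUBIC)
o=np.zeros((540,800,3),np.uint8); o[:,:600]=a; o[:200,600:]=b
cv2.imwrite("pics/crop.png",o)
P=np.zeros(p.shape); q,uv=cloud("top",d); P[uv[:,1],uv[:,0]]=q
hsv=cv2.cvtColor(p,cv2.COLOR_BGR2HSV).astype(int); H,S,V=hsv[...,0],hsv[...,1],hsv[...,2]
def win(x0,x1,y0,y1):
    m=np.zeros(H.shape,bool); m[y0:y1,x0:x1]=True; return m
Z=P[...,2]
w=win(245,295,180,260)
hd=w&(H<14)&(S>150)&(Z>.06); v,u=np.nonzero(hd); 
(c,r),rad=cv2.minEnclosingCircle(np.c_[u,v].astype(np.float32)); print("head n",hd.sum(),"z",np.median(Z[hd]),"centroid",atz("top",[[u.mean(),v.mean()],[c,r]],.071).round(4),rad)
hn=w&(Z>.035)&(Z<.06)&(H<25)&(S>60); v,u=np.nonzero(hn); q=atz("top",np.c_[u,v],.051)[:,:2]
rect=cv2.minAreaRect((q*1000).astype(np.float32)); vx=cv2.fitLine((q*1000).astype(np.float32),cv2.DIST_HUBER,0,.01,.01).ravel(); print("handle",rect,vx,"ang",np.degrees(np.arctan2(vx[1],vx[0])))
mm=w&(V<60)&(Z<.015); v,u=np.nonzero(mm); q=atz("top",np.c_[u,v],.003)[:,:2]
print("mat",cv2.minAreaRect((q*1000).astype(np.float32)),mm.sum())
# fixture white & full
w=win(325,425,140,230); fx=w&(Z>.012)&(Z<.032)&((S<60)|((H>45)&(H<75))); v,u=np.nonzero(fx)
k=cv2.morphologyEx(fx.astype(np.uint8),cv2.MORPH_OPEN,np.ones((3,3))); v,u=np.nonzero(k); q=atz("top",np.c_[u,v],.020)[:,:2]
print("fix",cv2.minAreaRect((q*1000).astype(np.float32)),k.sum())
hi=w&(Z>.05); n,l,s,c=cv2.connectedComponentsWithStats(hi.astype(np.uint8))
for i in range(1,n): print(c[i].round(1),s[i,4],"zmax",Z[l==i].max().round(3),"zmed",np.median(Z[l==i]).round(3),"xy@med",P[l==i].mean(0).round(4), p[l==i].mean(0).round())
w=win(440,515,190,240); kk=w&(Z>.047)&(Z<.075); n,l,s,c=cv2.connectedComponentsWithStats(kk.astype(np.uint8))
for i in range(1,n): print("key",c[i].round(1),s[i,4],np.median(Z[l==i]).round(4),atz("top",c[i],np.median(Z[l==i])).round(4),p[l==i].mean(0).round())
b=w&(Z>.03)&(Z<.047); v,u=np.nonzero(b); print("box",cv2.minAreaRect((atz("top",np.c_[u,v],.04)[:,:2]*1000).astype(np.float32)))
for nme in("brasspin_head","blackpin_head","bluekey_top","redkey_top","greenkey_top"):
    o=env.outline_of("top",nme)
    print(nme,[(round(x["conf"],2),np.round(x["xy"],1)) for x in o[:2]])
```

```text
head n 8 z 0.06967339247857332 centroid [[0.5235 0.3504 0.071 ]
 [0.5186 0.366  0.071 ]] 8.37811279296875
handle ((437.043701171875, 346.43450927734375), (172.9589080810547, 46.53248596191406), 11.775404930114746) [9.5723939e-01 2.8929690e-01 4.2652908e+02 3.3658871e+02] ang 16.815866
mat ((510.78826904296875, 356.7928161621094), (114.22679138183594, 113.98523712158203), 5.384011745452881) 736
fix ((577.8198852539062, 0.7982940673828125), (166.01382446289062, 221.04624938964844), 22.203479766845703) 2438
[394.7 154.8] 31 zmax 0.105 zmed 0.093 xy@med [ 0.6667 -0.0557  0.086 ] [137. 140. 135.]
[393.5 176.7] 59 zmax 0.067 zmed 0.058 xy@med [ 0.6008 -0.0545  0.0581] [ 61. 161. 196.]
[359.2 190.2] 63 zmax 0.068 zmed 0.06 xy@med [0.5554 0.0569 0.0602] [44. 49. 40.]
[389.7 198.1] 28 zmax 0.103 zmed 0.094 xy@med [ 0.5261 -0.0375  0.0862] [138. 143. 141.]
[358.9 210.5] 24 zmax 0.109 zmed 0.095 xy@med [0.4855 0.0599 0.0894] [143. 147. 146.]
key [464. 203.] 1 0.0474 [[ 0.518  -0.283   0.0474]] [50. 67. 26.]
key [479. 203.] 1 0.0476 [[ 0.5183 -0.3319  0.0476]] [52. 67. 27.]
key [477. 207.] 1 0.0
[... 295 characters left out ...]
.3196  0.0542]] [ 24.  30. 121.]
key [491.5 220.8] 148 0.0556 [[ 0.4595 -0.3671  0.0556]] [52. 97. 33.]
key [456. 222.] 1 0.0478 [[ 0.4561 -0.2546  0.0478]] [119. 125. 117.]
key [464. 226.] 1 0.0473 [[ 0.4434 -0.2801  0.0473]] [122. 128. 119.]
key [474. 229.] 1 0.0476 [[ 0.4338 -0.312   0.0476]] [121. 127. 118.]
box ((477.919677734375, -320.5852966308594), (172.570556640625, 111.71068572998047), 78.91357421875)
brasspin_head [(0.52, array([393.1, 178.2]))]
blackpin_head [(0.44, array([359. , 190.3]))]
bluekey_top [(0.38, array([465. , 211.3]))]
redkey_top [(0.59, array([479.4, 214.5])), (0.23, array([472.5, 209.9]))]
greenkey_top [(0.51, array([493.4, 222.1])), (0.34, array([392.4, 179.6]))]
```

View pics/crop.png

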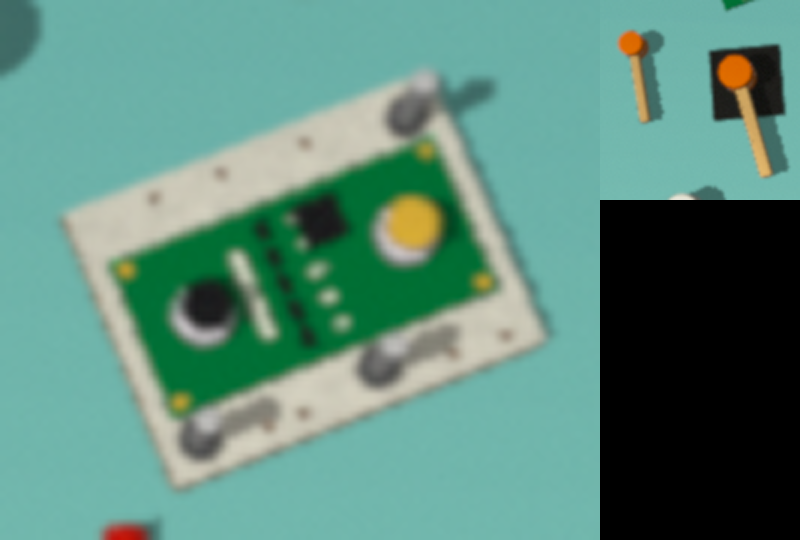

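Run:
```python
from h import *
z=np.load("top0.npz"); p,d=z["p"],z["d"]
hsv=cv2.cvtColor(p,cv2.COLOR_BGR2HSV).astype(int); H,S,V=[hsv[...,i] for i in range(3)]
w=np.zeros(H.shape,bool); w[180:262,245:295]=1
hd=w&(H<13)&(S>200)&(V>190); v,u=np.nonzero(hd); print(len(u),u.min(),u.max(),v.min(),v.max())
c,r=cv2.minEnclosingCircle(np.c_[u,v].astype(np.float32)); head=atz("top",[[u.mean(),v.mean()],c],.071); print(head.round(4),c,r,r*2*1.41/471)
hn=w&(H>=11)&(H<25)&(S>60)&(S<200)&(V>150)&(np.arange(400)[:,None]>212); v,u=np.nonzero(hn); q=atz("top",np.c_[u,v],.051)[:,:2]*1000
print(len(u),cv2.minAreaRect(q.astype(np.float32))); l=cv2.fitLine(q.astype(np.float32),cv2.DIST_HUBER,0,.01,.01).ravel(); print(l)
a=np.arctan2(l[1],l[0]); print(np.degrees(a))
far=q[np.argsort(q[:,0])[:8]].mean(0); print("far",far)
n=np.array([-l[1],l[0]]); print("head off line mm",(head[:,:2]*1000-l[2:])@n)
u=np.array([l[0],l[1]]); s=(head[1,:2]*1000-l[2:])@u; o=(l[2:]+u*s)/1000; g=o-.055*u; print("origin",o,"grip",g,"endproj",((q-l[2:])@u).min()-s)
o=env.outline_of("top","mallet")
for x in o:
    if abs(x["xy"][0]-268)<12:
        v,uu=np.nonzero(x["mask"]&(d>0)); print(uu.min(),uu.max(),v.min(),v.max())
q0=env.get_state()["orientation"]; print(R.from_quat(np.roll(q0,-1)).as_matrix().round(3))
```

```text
Traceback (most recent call last):
ValueError: zero-size array to reduction operation minimum which has no identity
```

```bash
cat >> h.py <<'E'
def plan(wps,p=None,phi=None):
    "wps: (x,y,z,phi_deg); prints one call per chunk"
    s=env.get_state()
    M=R.from_quat(np.roll(s["orientation"],-1)).as_matrix()
    if p is None: p=s["tcp_pos"]; phi=np.degrees(np.arctan2(M[1,0],M[0,0]))
    print("at",np.round(p,4),round(phi,2),"tilt",np.round(M[2],3),"F",np.round(s["wrist_force"],1),"gap",round(s["finger_gap"],4),"t",s["clock"])
    p=np.array(p)
    for w in wps:
        w=np.array(w,float); dp=w[:3]-p; da=w[3]-phi
        a=np.radians(phi); c,sn=np.cos(a),np.sin(a)
        n=max(int(np.ceil(abs(da)/60-1e-6)),1)
        while 1:
            ok=1; out=[]
            for i in range(n):
                b=np.radians(phi+da*i/n); c,sn=np.cos(b),np.sin(b); e=dp/n
                t=np.array([c*e[0]+sn*e[1],sn*e[0]-c*e[1],-e[2]])/.12
                out.append((t.round(3).tolist(),[0,0,round(-da/n/60,3)],"rows>=%d"%max(np.ceil(np.linalg.norm(e)/.05),np.ceil(abs(da/n)/8.59))))
                ok&=abs(t).max()<=1
            if ok: break
            n+=1
        print(w); [print("  ",o) for o in out]
        p=w[:3]; phi=w[3]
E
python3 - <<'E'
from h import *
z=np.load("top0.npz"); p,d=z["p"],z["d"]
hsv=cv2.cvtColor(p,cv2.COLOR_BGR2HSV).astype(int); H,S,V=[hsv[...,i] for i in range(3)]
print("pix",hsv[201,262],hsv[230,271],hsv[240,274])
w=np.zeros(H.shape,bool); w[180:262,245:295]=1
hd=w&(H<13)&(S>180)&(V>.85*V[201,262]); v,u=np.nonzero(hd); print(len(u),u.min(),u.max(),v.min(),v.max())
c,r=cv2.minEnclosingCircle(np.c_[u,v].astype(np.float32)); head=atz("top",[[u.mean(),v.mean()],c],.071); print(head.round(4),c,r,r*2*1.41/471)
hn=w&(H>=11)&(H<28)&(S>50)&(S<200)&(V>.75*V[230,271])&(np.arange(400)[:,None]>212); v,u=np.nonzero(hn); q=atz("top",np.c_[u,v],.051)[:,:2]*1000
print(len(u),cv2.minAreaRect(q.astype(np.float32))); l=cv2.fitLine(q.astype(np.float32),cv2.DIST_HUBER,0,.01,.01).ravel(); print(l)
if l[0]<0: l[:2]*=-1
print("ang",np.degrees(np.arctan2(l[1],l[0])))
n=np.array([-l[1],l[0]]); print("head off line mm",(head[:,:2]*1000-l[2:])@n)
u=l[:2]; s=(head[1,:2]*1000-l[2:])@u; o=(l[2:]+u*s)/1000; g=o-.055*u; print("origin",o,"grip",g,"end",((q-l[2:])@u).min()-s)
plan([(.40,-.28,.27,80),(.44,.05,.27,140),(.46,.34,.2,195)])
E
```

```text
pix [ 14 255 222] [ 19 135 210] [ 19 134 217]Traceback (most recent call last):
  File "<stdin>", line 6, in <module>
    return umr_minimum(a, axis, None, out, keepdims, initial, where)
ValueError: zero-size array to reduction operation minimum which has no identity
```

Run:
```python
from h import *
z=np.load("top0.npz"); p,d=z["p"],z["d"]
hsv=cv2.cvtColor(p,cv2.COLOR_BGR2HSV).astype(int); H,S,V=[hsv[...,i] for i in range(3)]
w=np.zeros(H.shape,bool); w[180:262,245:295]=1
hd=w&(H<17)&(S>200)&(V>180); v,u=np.nonzero(hd); print(len(u),u.min(),u.max(),v.min(),v.max())
c,r=cv2.minEnclosingCircle(np.c_[u,v].astype(np.float32)); head=atz("top",[[u.mean(),v.mean()],c],.071); print(head.round(4),c,r,r*2*1.41/471)
hn=w&(H>=14)&(H<28)&(S>50)&(S<190)&(V>160)&(np.arange(400)[:,None]>212); v,u=np.nonzero(hn); q=atz("top",np.c_[u,v],.051)[:,:2]*1000
print(len(u),cv2.minAreaRect(q.astype(np.float32))); l=cv2.fitLine(q.astype(np.float32),cv2.DIST_HUBER,0,.01,.01).ravel()
if l[0]<0: l[:2]*=-1
print("ang",np.degrees(np.arctan2(l[1],l[0])))
n=np.array([-l[1],l[0]]); print("head off line mm",(head[:,:2]*1000-l[2:])@n)
u=l[:2]; s=(head[1,:2]*1000-l[2:])@u; o=(l[2:]+u*s)/1000; g=o-.055*u; print("origin",o,"grip",g,"end",((q-l[2:])@u).min()-s)
plan([(.40,-.28,.27,80),(.44,.05,.27,140),(.46,.34,.2,195)])
```

```text
192 255 269 193 208
[[0.5188 0.3678 0.071 ]
 [0.5189 0.3678 0.071 ]] (261.8888854980469, 200.27777099609375) 7.8302812576293945 0.04688193873994669
221 ((418.58575439453125, 335.70654296875), (134.52857971191406, 17.044748306274414), 17.414531707763672)
ang 17.86472
head off line mm [-0.51421025 -0.51948989]
origin [0.51871079 0.36833821] grip [0.4663627  0.35146583] end -172.52693117178234
at [ 0.1282 -0.5606  0.2503] 12.88 tilt [ 0.  0. -1.] F [1.  0.1 0.5] gap 0.0851 t 1.35
[ 0.4  -0.28  0.27 80.  ]
   ([0.682, -0.444, -0.041], [0, 0, np.float64(-0.28)], 'rows>=2')
   ([0.781, -0.228, -0.041], [0, 0, np.float64(-0.28)], 'rows>=2')
   ([0.814, 0.008, -0.041], [0, 0, np.float64(-0.28)], 'rows>=2')
   ([0.777, 0.242, -0.041], [0, 0, np.float64(-0.28)], 'rows>=2')
[4.4e-01 5.0e-02 2.7e-01 1.4e+02]
   ([0.922, -0.05, -0.0], [0, 0, np.float64(-0.333)], 'rows>=3')
   ([0.883, 0.269, -0.0], [0, 0, np.float64(-0.333)], 'rows>=3')
   ([0.738, 0.555, -0.0], [0, 0, np.float64(-0.333)], 'rows>=3')
[  0.46   0.34   0.2  195.  ]
   ([0.475, 0.653, 0.194], [0, 0, np.float64(-0.306)], 'rows>=3')
   ([0.246, 0.769, 0.194], [0, 0, np.float64(-0.306)], 'rows>=3')
   ([-0.009, 0.807, 0.194], [0, 0, np.float64(-0.306)], 'rows>=3')
```

Mallet candidates in the top view are large orange (262,200), small orange (211,187) and white (236,270). Mat candidates are (268,205) and (157,239). I choose the large orange mallet and the right-hand mat (268,205). In the crop, the orange mallet stands on that mat, the black pin is at fixture +y, and the brass pin is at fixture −y.

```bash
P="python3 -m pendant"
$P '[{"travel":[0.682,-0.444,-0.041],"rot":[0,0,-0.28],"fingers":1},{"travel":[0.682,-0.444,-0.041],"rot":[0,0,-0.28],"fingers":1},{"travel":[0.682,-0.444,-0.041],"rot":[0,0,-0.28],"fingers":1}]' 60
$P '[{"travel":[0.781,-0.228,-0.041],"rot":[0,0,-0.28],"fingers":1},{"travel":[0.781,-0.228,-0.041],"rot":[0,0,-0.28],"fingers":1},{"travel":[0.781,-0.228,-0.041],"rot":[0,0,-0.28],"fingers":1}]'
$P '[{"travel":[0.814,0.008,-0.041],"rot":[0,0,-0.28],"fingers":1},{"travel":[0.814,0.008,-0.041],"rot":[0,0,-0.28],"fingers":1},{"travel":[0.814,0.008,-0.041],"rot":[0,0,-0.28],"fingers":1}]'
$P '[{"travel":[0.777,0.242,-0.041],"rot":[0,0,-0.28],"fingers":1},{"travel":[0.777,0.242,-0.041],"rot":[0,0,-0.28],"fingers":1},{"travel":[0.777,0.242,-0.041],"rot":[0,0,-0.28],"fingers":1}]'
python3 -c "
from h import *
plan([(.44,.05,.27,140),(.466,.3515,.15,197.9)])"
```

```text
clock: 1.65
tcp_pos: [0.1988, -0.4867, 0.2559]
orientation: [-0.001, 0.966, 0.26, 0.001]
wrist_force: [-1.3, -0.5, 0.1]
finger_gap: 0.0852
grip_force: 0.0
clock: 1.95
tcp_pos: [0.2665, -0.4169, 0.2608]
orientation: [-0.0, 0.917, 0.398, 0.001]
wrist_force: [-1.1, -0.2, 0.3]
finger_gap: 0.0854
grip_force: 0.0
clock: 2.25
tcp_pos: [0.3343, -0.3474, 0.2656]
orientation: [0.0, 0.85, 0.527, 0.001]
wrist_force: [-0.1, -0.4, 0.9]
finger_gap: 0.0853
grip_force: 0.0
clock: 2.55
tcp_pos: [0.4022, -0.2778, 0.2704]
orientation: [0.0, 0.764, 0.646, 0.001]
wrist_force: [-1.0, -0.4, -0.3]
finger_gap: 0.0854
grip_force: 0.0
at [ 0.4022 -0.2778  0.2704] 80.41 tilt [ 0.     0.001 -1.   ] F [-1.  -0.4 -0.3] gap 0.0854 t 2.55
[4.4e-01 5.0e-02 2.7e-01 1.4e+02]
   ([0.915, -0.048, 0.001], [0, 0, np.float64(-0.331)], 'rows>=3')
   ([0.877, 0.266, 0.001], [0, 0, np.float64(-0.331)], 'rows>=3')
   ([0.735, 0.548, 0.001], [0, 0, np.float64(-0.331)], 'rows>=3')
[4.660e-01 3.515e-01 1.500e-01 1.979e+02]
   ([0.483, 0.688, 0.333], [0, 0, np.float64(-0.322)], 'rows>=3')
   ([0.228, 0.809, 0.333], [0, 0, np.float64(-0.322)], 'rows>=3')
   ([-0.052, 0.839, 0.333], [0, 0, np.float64(-0.322)], 'rows>=3')
```

```bash
P="python3 -m pendant"
$P '[{"travel":[0.915,-0.048,0.001],"rot":[0,0,-0.331],"fingers":1},{"travel":[0.915,-0.048,0.001],"rot":[0,0,-0.331],"fingers":1},{"travel":[0.915,-0.048,0.001],"rot":[0,0,-0.331],"fingers":1},{"travel":[0.915,-0.048,0.001],"rot":[0,0,-0.331],"fingers":1}]' >/dev/null
$P '[{"travel":[0.877,0.266,0.001],"rot":[0,0,-0.331],"fingers":1},{"travel":[0.877,0.266,0.001],"rot":[0,0,-0.331],"fingers":1},{"travel":[0.877,0.266,0.001],"rot":[0,0,-0.331],"fingers":1},{"travel":[0.877,0.266,0.001],"rot":[0,0,-0.331],"fingers":1}]' >/dev/null
$P '[{"travel":[0.735,0.548,0.001],"rot":[0,0,-0.331],"fingers":1},{"travel":[0.735,0.548,0.001],"rot":[0,0,-0.331],"fingers":1},{"travel":[0.735,0.548,0.001],"rot":[0,0,-0.331],"fingers":1},{"travel":[0.735,0.548,0.001],"rot":[0,0,-0.331],"fingers":1}]'
$P '[{"travel":[0.483,0.688,0.333],"rot":[0,0,-0.322],"fingers":1},{"travel":[0.483,0.688,0.333],"rot":[0,0,-0.322],"fingers":1},{"travel":[0.483,0.688,0.333],"rot":[0,0,-0.322],"fingers":1},{"travel":[0.483,0.688,0.333],"rot":[0,0,-0.322],"fingers":1}]' >/dev/null
$P '[{"travel":[0.228,0.809,0.333],"rot":[0,0,-0.322],"fingers":1},{"travel":[0.228,0.809,0.333],"rot":[0,0,-0.322],"fingers":1},{"travel":[0.228,0.809,0.333],"rot":[0,0,-0.322],"fingers":1},{"travel":[0.228,0.809,0.333],"rot":[0,0,-0.322],"fingers":1}]' >/dev/null
$P '[{"travel":[-0.052,0.839,0.333],"rot":[0,0,-0.322],"fingers":1},{"travel":[-0.052,0.839,0.333],"rot":[0,0,-0.322],"fingers":1},{"travel":[-0.052,0.839,0.333],"rot":[0,0,-0.322],"fingers":1},{"travel":[-0.052,0.839,0.333],"rot":[0,0,-0.322],"fingers":1}]'
python3 -c "
from h import *
plan([(.466,.3515,.037,197.9)])"
```

```text
clock: 3.75
tcp_pos: [0.4404, 0.0469, 0.2694]
orientation: [0.0, 0.346, 0.938, -0.0]
wrist_force: [1.1, 0.3, 0.4]
finger_gap: 0.0854
grip_force: 0.0
clock: 4.95
tcp_pos: [0.468, 0.3477, 0.1496]
orientation: [-0.0, -0.152, 0.988, -0.001]
wrist_force: [-0.5, -0.3, 0.6]
finger_gap: 0.0855
grip_force: 0.0
at [0.468  0.3477 0.1496] -162.57 tilt [ 0.001 -0.001 -1.   ] F [-0.5 -0.3  0.6] gap 0.0855 t 4.95
[4.660e-01 3.515e-01 3.700e-02 1.979e+02]
   ([0.001, 0.005, 0.134], [0, 0, np.float64(-0.858)], 'rows>=6')
   ([-0.003, 0.004, 0.134], [0, 0, np.float64(-0.858)], 'rows>=6')
   ([-0.005, -0.0, 0.134], [0, 0, np.float64(-0.858)], 'rows>=6')
   ([-0.003, -0.004, 0.134], [0, 0, np.float64(-0.858)], 'rows>=6')
   ([0.001, -0.005, 0.134], [0, 0, np.float64(-0.858)], 'rows>=6')
   ([0.005, -0.002, 0.134], [0, 0, np.float64(-0.858)], 'rows>=6')
   ([0.004, 0.002, 0.134], [0, 0, np.float64(-0.858)], 'rows>=6')
```

```bash
P="python3 -m pendant"
sed -i 's/da=w\[3\]-phi/da=(w[3]-phi+180)%360-180/' h.py
$P '[{"travel":[0.006,0.035,0.3],"rot":[0,0,-0.008],"fingers":1},{"travel":[0.006,0.035,0.6],"rot":[0,0,-0.008],"fingers":1},{"travel":[0.006,0.035,0.938],"rot":[0,0,-0.008],"fingers":1},{"travel":[0.006,0.035,0.938],"rot":[0,0,-0.008],"fingers":1},{"travel":[0.006,0.035,0.938],"rot":[0,0,-0.008],"fingers":1}]'
python3 - <<'E'
from h import *
p,d=env.read_camera("top"); cv2.imwrite("pics/g.png",cv2.resize(p[150:300,180:330],None,fx=4,fy=4)); plan([(.466,.3515,.037,197.9)])
E
```

```text
clock: 5.45
tcp_pos: [0.4659, 0.3509, 0.0383]
orientation: [-0.0, -0.155, 0.988, -0.0]
wrist_force: [0.8, -0.4, 0.6]
finger_gap: 0.0854
grip_force: 0.0
at [0.467  0.3519 0.0395] -162.08 tilt [-0.002 -0.    -1.   ] F [ 0.6 -0.7  0.2] gap 0.0852 t 5.5
[4.660e-01 3.515e-01 3.700e-02 1.979e+02]
   ([0.009, -0.001, 0.021], [0, 0, np.float64(0.0)], 'rows>=1')
```

View pics/g.png

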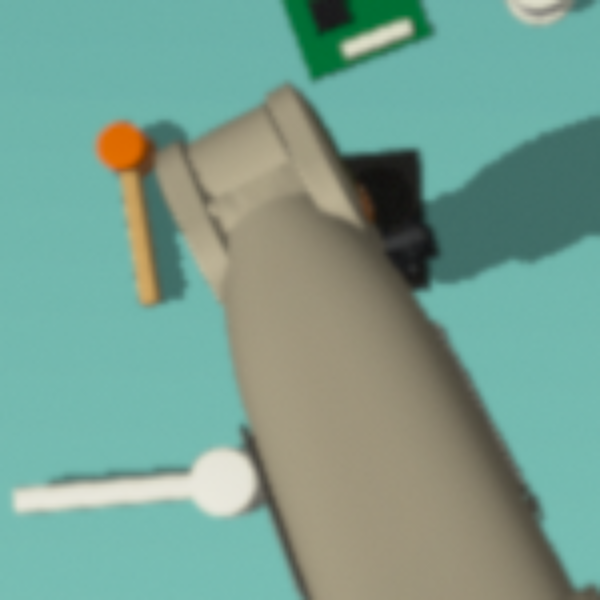

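```bash
P="python3 -m pendant"
$P '[{"travel":[0,0,0],"rot":[0,0,0],"fingers":-1},{"travel":[0,0,0],"rot":[0,0,0],"fingers":-1},{"travel":[0,0,0],"rot":[0,0,0],"fingers":-1},{"travel":[0,0,0],"rot":[0,0,0],"fingers":-1},{"travel":[0,0,0],"rot":[0,0,0],"fingers":-1},{"travel":[0,0,0],"rot":[0,0,0],"fingers":-1},{"travel":[0,0,0],"rot":[0,0,0],"fingers":-1},{"travel":[0,0,0],"rot":[0,0,0],"fingers":-1}]' 110
$P '[{"travel":[0,0,-0.1],"rot":[0,0,0],"fingers":-1},{"travel":[0,0,-0.4],"rot":[0,0,0],"fingers":-1},{"travel":[0,0,-0.8],"rot":[0,0,0],"fingers":-1},{"travel":[0,0,-1],"rot":[0,0,0],"fingers":-1},{"travel":[0,0,-1],"rot":[0,0,0],"fingers":-1},{"travel":[0,0,-1],"rot":[0,0,0],"fingers":-1}]'
python3 - <<'E'
from h import *
p,d=env.read_camera("scene"); cv2.imwrite("pics/s1.png",cv2.resize(p[110:280,290:490],None,fx=4,fy=4)[:600])
b=np.array([.6005,-.0548]);a=np.radians(42); g=b-.055*np.array([np.cos(a),np.sin(a)]); print(g)
plan([(.49,.15,.2,210),(*g,.15,222)])
E
```

```text
clock: 6.3
tcp_pos: [0.4657, 0.3529, 0.0379]
orientation: [0.0, -0.157, 0.988, -0.0]
wrist_force: [-1.4, -2.5, 5.2]
finger_gap: 0.0184
grip_force: 105.8
clock: 6.9
tcp_pos: [0.4649, 0.3528, 0.1569]
orientation: [-0.0, -0.157, 0.988, -0.0]
wrist_force: [-1.1, -0.6, -3.7]
finger_gap: 0.0184
grip_force: 106.6
[ 0.55962703 -0.09160218]
at [0.4642 0.3523 0.1556] -161.89 tilt [ 0.003 -0.001 -1.   ] F [ 1.  -0.6 -3.7] gap 0.0187 t 6.95
[4.9e-01 1.5e-01 2.0e-01 2.1e+02]
   ([0.16, -0.835, -0.185], [0, 0, np.float64(-0.099)], 'rows>=3')
   ([0.245, -0.814, -0.185], [0, 0, np.float64(-0.099)], 'rows>=3')
[ 5.59627035e-01 -9.16021833e-02  1.50000000e-01  2.22000000e+02]
   ([0.168, -0.678, 0.139], [0, 0, np.float64(-0.067)], 'rows>=2')
   ([0.215, -0.665, 0.139], [0, 0, np.float64(-0.067)], 'rows>=2')
   ([0.261, -0.648, 0.139], [0, 0, np.float64(-0.067)], 'rows>=2')
```

View pics/s1.png

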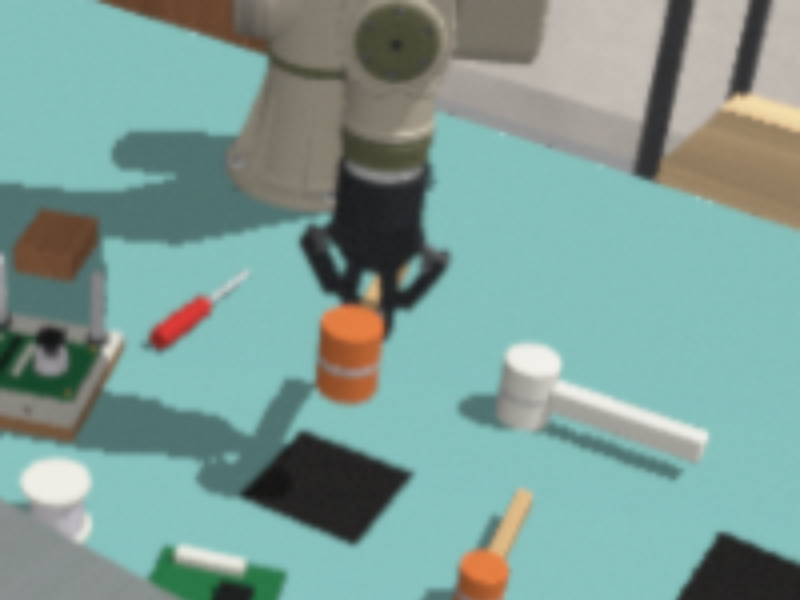

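Run:
```python
from h import *
z=np.load("top0.npz")
b=np.array([.6005,-.0548]);a=np.radians(82); g=b-.055*np.array([np.cos(a),np.sin(a)]); print(g)
plan([(.49,.15,.2,228),(*g,.14,262)])
```

```text
[ 0.59284548 -0.10926474]
at [0.4642 0.3523 0.1556] -161.89 tilt [ 0.003 -0.001 -1.   ] F [ 1.  -0.6 -3.7] gap 0.0187 t 6.95
[4.90e-01 1.50e-01 2.00e-01 2.28e+02]
   ([0.16, -0.835, -0.185], [0, 0, np.float64(-0.249)], 'rows>=3')
   ([0.37, -0.765, -0.185], [0, 0, np.float64(-0.249)], 'rows>=3')
[ 5.92845479e-01 -1.09264744e-01  1.40000000e-01  2.62000000e+02]
   ([0.344, -0.694, 0.167], [0, 0, np.float64(-0.189)], 'rows>=2')
   ([0.474, -0.613, 0.167], [0, 0, np.float64(-0.189)], 'rows>=2')
   ([0.585, -0.508, 0.167], [0, 0, np.float64(-0.189)], 'rows>=2')
```

```bash
P="python3 -m pendant"
$P '[{"travel":[0.16,-0.835,-0.185],"rot":[0,0,-0.249],"fingers":-1},{"travel":[0.16,-0.835,-0.185],"rot":[0,0,-0.249],"fingers":-1},{"travel":[0.16,-0.835,-0.185],"rot":[0,0,-0.249],"fingers":-1},{"travel":[0.16,-0.835,-0.185],"rot":[0,0,-0.249],"fingers":-1}]' >/dev/null
$P '[{"travel":[0.37,-0.765,-0.185],"rot":[0,0,-0.249],"fingers":-1},{"travel":[0.37,-0.765,-0.185],"rot":[0,0,-0.249],"fingers":-1},{"travel":[0.37,-0.765,-0.185],"rot":[0,0,-0.249],"fingers":-1},{"travel":[0.37,-0.765,-0.185],"rot":[0,0,-0.249],"fingers":-1}]' >/dev/null
$P '[{"travel":[0.344,-0.694,0.1],"rot":[0,0,-0.189],"fingers":-1},{"travel":[0.344,-0.694,0.1],"rot":[0,0,-0.189],"fingers":-1},{"travel":[0.344,-0.694,0.1],"rot":[0,0,-0.189],"fingers":-1}]' >/dev/null
$P '[{"travel":[0.474,-0.613,0.1],"rot":[0,0,-0.189],"fingers":-1},{"travel":[0.474,-0.613,0.1],"rot":[0,0,-0.189],"fingers":-1},{"travel":[0.474,-0.613,0.1],"rot":[0,0,-0.189],"fingers":-1}]' >/dev/null
$P '[{"travel":[0.585,-0.508,0.1],"rot":[0,0,-0.189],"fingers":-1},{"travel":[0.585,-0.508,0.1],"rot":[0,0,-0.189],"fingers":-1},{"travel":[0.585,-0.508,0.1],"rot":[0,0,-0.189],"fingers":-1},{"travel":[0.585,-0.508,0.1],"rot":[0,0,-0.189],"fingers":-1}]'
python3 - <<'E'
from h import *
p,d=env.read_camera("scene"); cv2.imwrite("pics/s2.png",cv2.resize(p[110:260,220:400],None,fx=4,fy=4))
plan([(.5928,-.1093,.14,262)])
E
```

```text
clock: 8.75
tcp_pos: [0.5938, -0.1075, 0.1639]
orientation: [-0.0, -0.655, 0.755, 0.001]
wrist_force: [0.7, 0.4, -3.5]
finger_gap: 0.0187
grip_force: 108.5
at [ 0.5934 -0.1068  0.1643] -98.02 tilt [-0.001  0.003 -1.   ] F [ 0.5 -0.2 -3.2] gap 0.0184 t 8.8
[ 5.928e-01 -1.093e-01  1.400e-01  2.620e+02]
   ([0.021, 0.002, 0.202], [0, 0, np.float64(-0.0)], 'rows>=1')
```

View pics/s2.png

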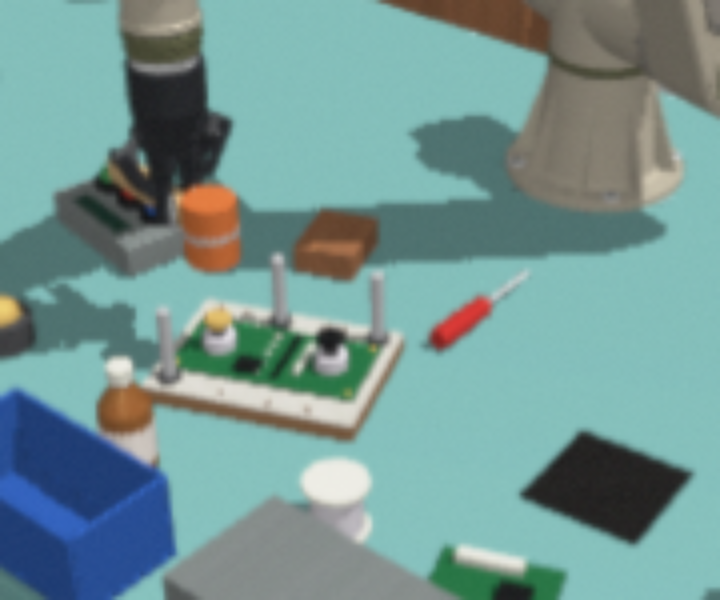

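```bash
P="python3 -m pendant"
$P '[{"travel":[0.018,0.002,0.15],"rot":[0,0,0],"fingers":-1},{"travel":[0.018,0.002,0.25],"rot":[0,0,0],"fingers":-1},{"travel":[0.018,0.002,0.25],"rot":[0,0,0],"fingers":-1},{"travel":[0.018,0.002,0.65],"rot":[0,0,0],"fingers":-1}]'
$P '[{"travel":[0,0,-0.4],"rot":[0,0,0],"fingers":-1},{"travel":[0,0,-0.4],"rot":[0,0,0],"fingers":-1},{"travel":[0,0,-0.4],"rot":[0,0,0],"fingers":-1}]'
python3 - <<'E'
from h import *
p,d=env.read_camera("scene"); cv2.imwrite("pics/s3.png",cv2.resize(p[150:230,230:330],None,fx=6,fy=6))
plan([(.5928,-.1093,.084,262)]); print(proj("scene",[[.6005,-.0548,.063],[.6005,-.0548,.049],[.6005,-.0548,.0916]]))
E
```

```text
clock: 9.2
tcp_pos: [0.5985, -0.1112, 0.0936]
orientation: [0.003, -0.656, 0.754, -0.006]
wrist_force: [3.1, -2.9, 2.9]
finger_gap: 0.0189
grip_force: 110.0
clock: 9.5
tcp_pos: [0.5942, -0.1104, 0.1366]
orientation: [0.001, -0.656, 0.755, -0.001]
wrist_force: [0.3, 0.4, -3.4]
finger_gap: 0.0188
grip_force: 109.0
at [ 0.5939 -0.1105  0.1363] -97.97 tilt [ 0.    -0.002 -1.   ] F [-0.4 -0.3 -3.2] gap 0.0185 t 9.55
[ 5.928e-01 -1.093e-01  8.400e-02  2.620e+02]
   ([-0.008, 0.01, 0.436], [0, 0, np.float64(0.0)], 'rows>=2')
[[273.68097927 187.70323431]
 [273.91505952 190.62034911]
 [273.19678163 181.64976288]]
```

View pics/s3.png

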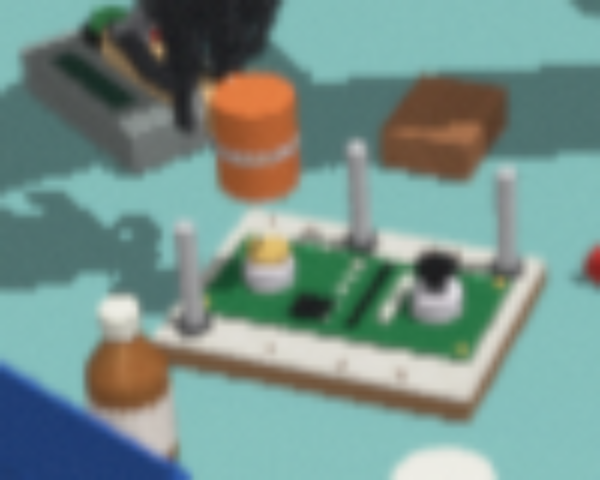

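```bash
P="python3 -m pendant"
$P '[{"travel":[-0.008,0.01,0.43],"rot":[0,0,0],"fingers":-1},{"travel":[-0.008,0.01,0.46],"rot":[0,0,0],"fingers":-1}]'
$P '[{"travel":[0,0,-0.45],"rot":[0,0,0],"fingers":-1},{"travel":[0,0,-0.45],"rot":[0,0,0],"fingers":-1}]'
$P '[{"travel":[0,0,0.43],"rot":[0,0,0],"fingers":-1},{"travel":[0,0,0.47],"rot":[0,0,0],"fingers":-1}]'
$P '[{"travel":[0,0,-0.47],"rot":[0,0,0],"fingers":-1},{"travel":[0,0,-0.47],"rot":[0,0,0],"fingers":-1},{"travel":[0,0,-0.47],"rot":[0,0,0],"fingers":-1}]'
python3 - <<'E'
from h import *
p,d=env.read_camera("scene"); cv2.imwrite("pics/s4.png",cv2.resize(p[165:215,250:320],None,fx=10,fy=10,interpolation=cv2.INTER_CUBIC))
plan([(.5928,-.1093,.084,262)])
E
```

```text
clock: 9.75
tcp_pos: [0.5936, -0.1102, 0.08]
orientation: [0.001, -0.656, 0.755, -0.002]
wrist_force: [-4.5, -1.6, 21.9]
finger_gap: 0.0189
grip_force: 112.6
clock: 9.95
tcp_pos: [0.5949, -0.1104, 0.1396]
orientation: [0.002, -0.656, 0.755, -0.003]
wrist_force: [1.8, -0.5, -2.4]
finger_gap: 0.0183
grip_force: 109.9
clock: 10.15
tcp_pos: [0.5925, -0.1106, 0.0775]
orientation: [-0.0, -0.656, 0.755, -0.001]
wrist_force: [-10.1, -4.5, 35.9]
finger_gap: 0.0185
grip_force: 116.8
clock: 10.45
tcp_pos: [0.5933, -0.11, 0.1362]
orientation: [0.001, -0.656, 0.755, -0.002]
wrist_force: [-0.2, 0.0, -3.8]
finger_gap: 0.0185
grip_force: 111.4
at [ 0.5922 -0.1097  0.1345] -98.0 tilt [ 0. -0. -1.] F [-1.1 -0.6 -3.8] gap 0.0183 t 10.5
[ 5.928e-01 -1.093e-01  8.400e-02  2.620e+02]
   ([-0.004, -0.005, 0.421], [0, 0, np.float64(0.0)], 'rows>=2')
```

View pics/s4.png

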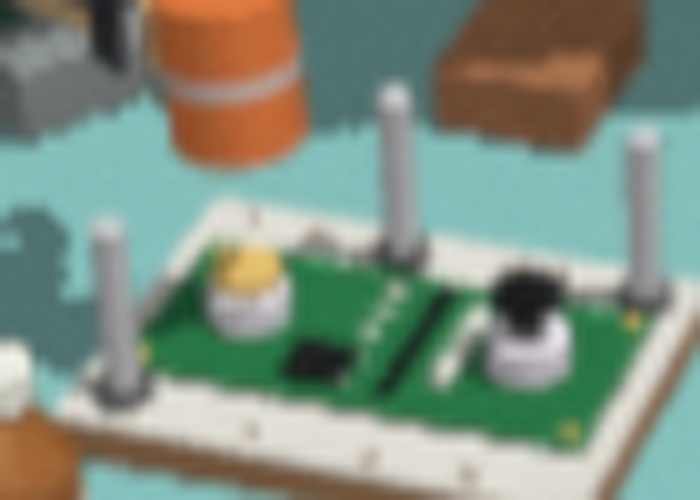

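```bash
cat >> h.py <<'E'
def down(phi,th=0):
    a=np.radians(phi); return np.array([[np.cos(a),np.sin(a),0],[np.sin(a),-np.cos(a),0],[0,0,-1]])@R.from_euler("y",th,degrees=True).as_matrix()
def go(wps,p=None,M=None):
    "wps (x,y,z,phi,pitch)"
    s=env.get_state()
    if p is None: p=s["tcp_pos"]; M=R.from_quat(np.roll(s["orientation"],-1)).as_matrix()
    print("at",np.round(p,4),"F",np.round(s["wrist_force"],1),"gap",round(s["finger_gap"],4),"t",s["clock"])
    for w in wps:
        T=down(*w[3:]); dp=np.array(w[:3])-p; rv=R.from_matrix(M.T@T).as_rotvec()
        n=max(1,int(np.ceil(np.degrees(abs(rv)).max()/60-1e-6)),int(np.ceil(np.linalg.norm(dp)/.119)))
        print(w)
        for i in range(n):
            Mi=M@R.from_rotvec(rv*i/n).as_matrix()
            print("  ",(Mi.T@dp/n/.12).round(3).tolist(),(np.degrees(rv)/n/60).round(3).tolist(),"rows",max(np.ceil(np.linalg.norm(dp)/n/.05),np.ceil(np.degrees(np.linalg.norm(rv))/n/8.59)))
        p=np.array(w[:3]); M=T
def headpitch(n="scene",save=None):
    s=env.get_state(); p,d=env.read_camera(n); M=R.from_quat(np.roll(s["orientation"],-1)).as_matrix()
    hsv=cv2.cvtColor(p,cv2.COLOR_BGR2HSV); 
    m=((hsv[...,0]<17)&(hsv[...,1]>170)&(hsv[...,2]>60)).astype(np.uint8)
    t=np.linspace(0,2*np.pi,40); ring=np.c_[.027*np.cos(t),.027*np.sin(t)]
    best=[]
    for th in np.arange(-4,16,.5):
        for o in (-.004,-.002,0,.002,.004):
            # head in tool frame: x back, z down; face at z=+.035, top at -.033, centre x=-.055
            Q=np.vstack([np.c_[ring[:,0]-.055+o,ring[:,1],np.full(40,zz)] for zz in(.035,-.033)])@R.from_euler("y",-th,degrees=True).as_matrix().T
            uv=proj(n,Q@M.T+s["tcp_pos"]); mk=np.zeros(m.shape,np.uint8); 
            h=cv2.convexHull((uv*16).round().astype(np.int32)); cv2.fillConvexPoly(mk,h,1,shift=4)
            box=cv2.dilate(mk,np.ones((9,9))); c=cv2.morphologyEx(m*box,cv2.MORPH_CLOSE,np.ones((5,5)))
            best.append(((c&mk).sum()/(c|mk).sum(),th,o))
    print("front-up pitch",sorted(best)[-5:]); return p,d
E
python3 - <<'E'
from h import *
headpitch()
go([(.5928,-.1093,.2,262),(.575,.02,.2,170),(.5627,.1105,.2,82,7)])
E
```

```text
front-up pitch [(np.float64(0.7038216560509554), np.float64(14.0), -0.002), (np.float64(0.7051282051282052), np.float64(13.0), 0.002), (np.float64(0.7060702875399361), np.float64(14.5), -0.004), (np.float64(0.7083333333333334), np.float64(9.5), 0), (np.float64(0.7083333333333334), np.float64(12.5), 0.002)]
at [ 0.5914 -0.1094  0.1333] F [-0.1  0.2 -3.5] gap 0.0185 t 10.55
(0.5928, -0.1093, 0.2, 262)
   [-0.003, -0.011, -0.556] [0.002, 0.0, 0.0] rows 2.0
(0.575, 0.02, 0.2, 170)
   [-0.523, 0.148, 0.0] [0.0, 0.0, 0.767] rows 6.0
   [-0.257, 0.479, 0.0] [0.0, 0.0, 0.767] rows 6.0
(0.5627, 0.1105, 0.2, 82, 7)
   [0.116, 0.362, 0.0] [-0.045, 0.046, 0.732] rows 6.0
   [0.334, 0.18, 0.025] [-0.045, 0.046, 0.732] rows 6.0
```

```bash
P="python3 -m pendant"
$P '[{"travel":[0,-0.011,-0.556],"rot":[0,0,0],"fingers":-1},{"travel":[0,-0.011,-0.556],"rot":[0,0,0],"fingers":-1}]' >/dev/null
$P '[{"travel":[-0.52,0.15,0],"rot":[0,0,0.767],"fingers":-1},{"travel":[-0.52,0.15,0],"rot":[0,0,0.767],"fingers":-1},{"travel":[-0.52,0.15,0],"rot":[0,0,0.767],"fingers":-1},{"travel":[-0.52,0.15,0],"rot":[0,0,0.767],"fingers":-1},{"travel":[-0.52,0.15,0],"rot":[0,0,0.767],"fingers":-1},{"travel":[-0.52,0.15,0],"rot":[0,0,0.767],"fingers":-1}]' >/dev/null
$P '[{"travel":[-0.257,0.479,0],"rot":[0,0,0.767],"fingers":-1},{"travel":[-0.257,0.479,0],"rot":[0,0,0.767],"fingers":-1},{"travel":[-0.257,0.479,0],"rot":[0,0,0.767],"fingers":-1},{"travel":[-0.257,0.479,0],"rot":[0,0,0.767],"fingers":-1},{"travel":[-0.257,0.479,0],"rot":[0,0,0.767],"fingers":-1},{"travel":[-0.257,0.479,0],"rot":[0,0,0.767],"fingers":-1}]' >/dev/null
$P '[{"travel":[0.116,0.362,0],"rot":[0,0,0.732],"fingers":-1},{"travel":[0.116,0.362,0],"rot":[0,0,0.732],"fingers":-1},{"travel":[0.116,0.362,0],"rot":[0,0,0.732],"fingers":-1},{"travel":[0.116,0.362,0],"rot":[0,0,0.732],"fingers":-1},{"travel":[0.116,0.362,0],"rot":[0,0,0.732],"fingers":-1},{"travel":[0.116,0.362,0],"rot":[0,0,0.732],"fingers":-1}]' >/dev/null
$P '[{"travel":[0.334,0.18,0],"rot":[0,0,0.732],"fingers":-1},{"travel":[0.334,0.18,0],"rot":[0,0,0.732],"fingers":-1},{"travel":[0.334,0.18,0],"rot":[0,0,0.732],"fingers":-1},{"travel":[0.334,0.18,0],"rot":[0,0,0.732],"fingers":-1},{"travel":[0.334,0.18,0],"rot":[0,0,0.732],"fingers":-1},{"travel":[0.334,0.18,0],"rot":[0,0,0.732],"fingers":-1}]'
sed -i 's/(hsv\[...,0\]<17)&(hsv\[...,1\]>170)/(hsv[...,0]<18)\&(hsv[...,1]>140)/' h.py
python3 - <<'E'
from h import *
p,d=headpitch()
hsv=cv2.cvtColor(p,cv2.COLOR_BGR2HSV)
s=env.get_state(); c=proj("scene",s["tcp_pos"]+down(82)@np.array([-.055,0,0]))[0].round().astype(int); print("c",c)
for r in range(c[1]-18,c[1]+19,2): print(r,"".join("#" if (h<18 and sa>140) else ("." if sa>80 else "o") for h,sa,v in hsv[r,c[0]-40:c[0]+40].astype(int)))
cv2.imwrite("pics/s5.png",cv2.resize(p[c[1]-40:c[1]+60,c[0]-60:c[0]+60],None,fx=6,fy=6,interpolation=cv2.INTER_CUBIC))
go([(.5627,.1105,.2,82,0)])
E
```

```text
clock: 13.15
tcp_pos: [0.5625, 0.1094, 0.1998]
orientation: [-0.001, 0.754, 0.657, -0.001]
wrist_force: [0.0, 0.3, -3.5]
finger_gap: 0.0189
grip_force: 111.0
front-up pitch [(np.float64(0.31268436578171094), np.float64(1.5), 0.002), (np.float64(0.3136094674556213), np.float64(3.5), 0), (np.float64(0.314540059347181), np.float64(0.5), -0.004), (np.float64(0.314540059347181), np.float64(1.0), -0.004), (np.float64(0.314540059347181), np.float64(2.0), 0.002)]
c [301 162]
144 oooooooooooooooooooooooooooooooooooooooooooooooooooooooooooooooooo..o.ooo.oooooo
146 oooooooooooooooooooooooooooooooooooooooooooooooooooooooooooooooooooooooooooo.ooo
148 oooooooooooooooooooooooooooooooooooooooooooooooooooooooooooooooooooooooooooooooo
150 ooooooooooooooooooooooooooooooooooooo...oooooooooooooooooooooooooooooooooo.ooooo
152 ooooooooooooooooooooooooooooooooooo.#.oooooooooooooooooooooooooooooooooooo.o....
154 ooooooooooooo.oooooooooooooooooooooooooooo.oooooooooooooooooooooooooooooo.oooooo
156 oooooooooooooooooooooooooooooooooo.ooooooooooooooooooooooooooooooooooooooooooooo
158 ooooooooooooo.ooooooooooooooo
[... 434 characters left out ...]
######.oooooo.......oooooooooooooooooooooo
170 oooooooooooooooooo.oooooooooooooo.###########oooooo..........oooooo.ooo.oo..oooo
172 ooooooooooooooooo.o.ooooooooooooo..#########..ooooo............ooooooooooooooooo
174 ooooooooooooooooooooooooooooooooo..............ooooooo............oooooooo.ooooo
176 oooo.oooooooooooooooooooooooooooo................ooooooo.............ooooooooooo
178 ooooooooooooooo.ooo.ooooooooooooooooooo.........ooooooooooo.............oooooooo
180 oooooooooooooo.ooooooooooooooooooooooooooooooooooooooooooooooo............oooooo
at [0.5627 0.1093 0.1999] F [ 0.3 -0.3 -3.6] gap 0.0182 t 13.2
(0.5627, 0.1105, 0.2, 82, 0)
   [0.01, -0.001, -0.001] [-0.002, 0.0, 0.004] rows 1.0
```

```bash
cat >> h.py <<'E'
def handle(ncam=("top","scene")):
    s=env.get_state(); M=R.from_quat(np.roll(s["orientation"],-1)).as_matrix()
    for n in ncam:
        p,d=env.read_camera(n); q,uv=cloud(n,d); t=(q-s["tcp_pos"])@M
        hs=cv2.cvtColor(p,cv2.COLOR_BGR2HSV)[uv[:,1],uv[:,0]].astype(int)
        k=(t[:,0]>.04)&(t[:,0]<.125)&(abs(t[:,1])<.014)&(abs(t[:,2])<.05)&(hs[:,0]<28)&(hs[:,1]>60)
        if k.sum()>15: f=np.polyfit(t[k,0],t[k,2],1); print(n,k.sum(),"slope deg",np.degrees(np.arctan(f[0])).round(2),"z0",f[1].round(4),"res",np.std(t[k,2]-np.polyval(f,t[k,0])).round(4),"xr",t[k,0].min().round(3),t[k,0].max().round(3))
        else: print(n,k.sum())
        k=(abs(t[:,0]+.055)<.035)&(abs(t[:,1])<.035)&(t[:,2]>-.045)&(t[:,2]<.05)&(hs[:,0]<18)&(hs[:,1]>140); print(n,"head pts",k.sum(),t[k].mean(0).round(4))
E
python3 -c "
from h import *
handle()"
```

```text
top 180 slope deg 5.85 z0 -0.0112 res 0.0045 xr 0.043 0.117
top head pts 0 [nan nan nan]
scene 152 slope deg 6.58 z0 -0.0066 res 0.007 xr 0.04 0.12
scene head pts 84 [-0.0454  0.0188  0.0077]h.py:82: RuntimeWarning: Mean of empty slice.
  k=(abs(t[:,0]+.055)<.035)&(abs(t[:,1])<.035)&(t[:,2]>-.045)&(t[:,2]<.05)&(hs[:,0]<18)&(hs[:,1]>140); print(n,"head pts",k.sum(),t[k].mean(0).round(4))
  ret = um.true_divide(
```

View pics/s5.png

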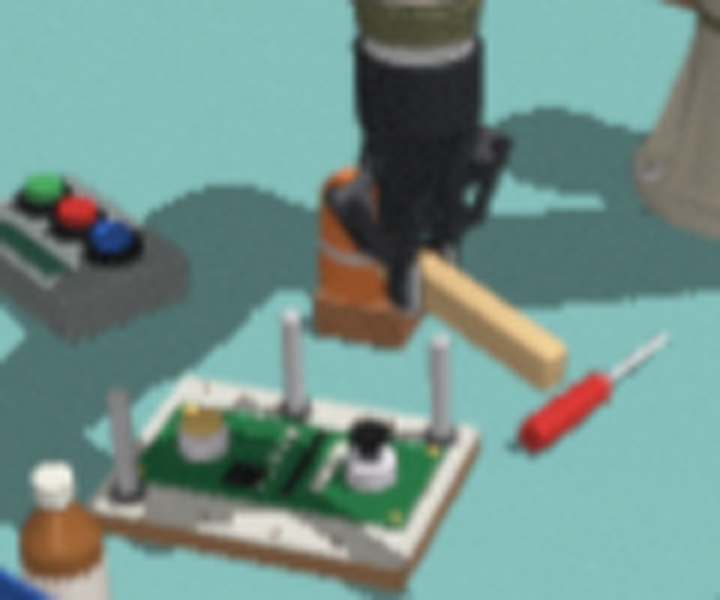

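Run:
```python
from h import *
go([(.5627,.1105,.128,82,6),(.5627,.1105,.084,82,6),(.5627,.1105,.081,82,6)])
M=down(82,6); print(M.T@[0,0,-1]*.044/.12,M.T@[0,0,-1]*.047/.12)
```

```text
at [0.563  0.1092 0.2004] F [ 1.2 -1.  -3.5] gap 0.0182 t 13.3
(0.5627, 0.1105, 0.128, 82, 6)
   [0.01, -0.003, 0.603] [-0.001, 0.1, 0.006] rows 2.0
(0.5627, 0.1105, 0.084, 82, 6)
   [-0.038, 0.0, 0.365] [0.0, 0.0, 0.0] rows 1.0
(0.5627, 0.1105, 0.081, 82, 6)
   [-0.003, 0.0, 0.025] [0.0, 0.0, 0.0] rows 1.0
[-0.0383271   0.          0.36465803] [-0.04094031  0.          0.38952108]
```

```bash
P="python3 -m pendant"
$P '[{"travel":[0.01,-0.003,0.3],"rot":[0,0.1,0.004],"fingers":-1},{"travel":[0.01,-0.003,0.603],"rot":[0,0.1,0.004],"fingers":-1},{"travel":[0.01,-0.003,0.603],"rot":[0,0.1,0.004],"fingers":-1},{"travel":[0.01,-0.003,0.603],"rot":[0,0.1,0.004],"fingers":-1}]'
$P '[{"travel":[-0.038,0,0.365],"rot":[0,0,0],"fingers":-1}]'
$P '[{"travel":[0.038,0,-0.365],"rot":[0,0,0],"fingers":-1},{"travel":[0.038,0,-0.365],"rot":[0,0,0],"fingers":-1}]'
$P '[{"travel":[-0.038,0,0.365],"rot":[0,0,0],"fingers":-1},{"travel":[-0.041,0,0.38],"rot":[0,0,0],"fingers":-1}]'
$P '[{"travel":[0.041,0,-0.38],"rot":[0,0,0],"fingers":-1},{"travel":[0.041,0,-0.38],"rot":[0,0,0],"fingers":-1}]'
$P '[{"travel":[-0.038,0,0.365],"rot":[0,0,0],"fingers":-1},{"travel":[-0.041,0,0.41],"rot":[0,0,0],"fingers":-1}]'
$P '[{"travel":[0.05,0,-0.5],"rot":[0,0,0],"fingers":-1},{"travel":[0.08,0,-0.8],"rot":[0,0,0],"fingers":-1},{"travel":[0.08,0,-0.8],"rot":[0,0,0],"fingers":-1},{"travel":[0.08,0,-0.8],"rot":[0,0,0],"fingers":-1}]'
python3 - <<'E'
from h import *
handle()
p,d=env.read_camera("scene")
# depth: pin tops
for nm,xy in(("brass",(.6005,-.0548)),("black",(.555,.0563))):
    for n in("scene","top"):
        pp,d=env.read_camera(n); q,uv=cloud(n,d); k=(np.hypot(q[:,0]-xy[0],q[:,1]-xy[1])<.008)&(q[:,2]<.09); print(nm,n,k.sum(),np.median(q[k,2]) if k.any() else "",np.percentile(q[k,2],90) if k.any() else "")
cv2.imwrite("pics/s6.png",p)
E
```

```text
clock: 13.7
tcp_pos: [0.5625, 0.1104, 0.1286]
orientation: [-0.035, 0.754, 0.655, 0.039]
wrist_force: [0.7, 0.1, -1.9]
finger_gap: 0.019
grip_force: 110.7
clock: 13.8
tcp_pos: [0.5703, 0.1109, 0.0922]
orientation: [-0.029, 0.753, 0.655, 0.046]
wrist_force: [2.9, 3.0, 4.4]
finger_gap: 0.0184
grip_force: 112.2
clock: 14.0
tcp_pos: [0.5652, 0.111, 0.1325]
orientation: [-0.033, 0.754, 0.655, 0.041]
wrist_force: [2.1, -0.1, -1.5]
finger_gap: 0.0185
grip_force: 111.3
clock: 14.2
tcp_pos: [0.5652, 0.1105, 0.0834]
orientation: [-0.033, 0.754, 0.655, 0.041]
wrist_force: [0.2, 1.2, -2.0]
finger_gap: 0.0183
grip_force: 111.0
clock: 14.4
tcp_pos: [0.5673, 0.1109, 0.1362]
orientation: [-0.031, 0.754, 0.655, 0.043]
wrist_force: [2.1, 0.3, -2.3]
finger_gap: 0.018
grip_force: 111.3
clock: 14.6
tcp_pos: [0.5659, 0.1115, 0.0813]
orientation: [-0.033, 0.754, 0.655, 0.042]
wrist_force: [-4.3, 3.5, 26.4]
finger_gap: 0.0184
grip_force: 116.0
clock: 15.0
tcp_pos: [0.5643, 0.1104, 0.1784]
orientation: [-0.033, 0.754, 0.655, 0.041]
wrist_force: [-0.1, -0.4, -3.9]
finger_gap: 0.0184
grip_force: 112.0
top 184 slope deg 6.0 z0 -0.0095 res 0.0041 xr 0.04 0.117
top head pts 0 [nan nan nan]
scene 158 slope deg 10.03 z0 -0.0067 res 0.0077 xr 0.04 0.121
scene head pts 75 [-0.0447  0.0186  0.0083]
brass scene 13 0.04534105564415187 0.04793725760151056
brass top 19 0.04728241016292205 0.051926540230874625
black scene 15 0.043379913819336716 0.04770165145565946
black top 0  h.py:82: RuntimeWarning: Mean of empty slice.
  k=(abs(t[:,0]+.055)<.035)&(abs(t[:,1])<.035)&(t[:,2]>-.045)&(t[:,2]<.05)&(hs[:,0]<18)&(hs[:,1]>140); print(n,"head pts",k.sum(),t[k].mean(0).round(4))
  ret = um.true_divide(
```

Run:
```python
from h import *
for n in("top","scene"):
    p,d=env.read_camera(n); c=proj(n,[.511,.357,.003])[0].astype(int)
    m=np.zeros(p.shape[:2],np.uint8); m[c[1]-30:c[1]+30,c[0]-38:c[0]+38]=1; m&=(p.max(2)<55).astype(np.uint8)
    k,l,s,ce=cv2.connectedComponentsWithStats(m); i=1+np.argmax(s[1:,4]); v,u=np.nonzero(l==i); q=atz(n,np.c_[u,v],.003)[:,:2]*1000
    print(n,s[i],cv2.minAreaRect(q.astype(np.float32)),q.mean(0))
o=np.array([.511,.357]); a=np.radians(18); g=o-.055*np.array([np.cos(a),np.sin(a)]); print(g)
go([(.52,.23,.19,140,6),(*g,.13,198,6),(*g,.041,198,6)])
```

```text
top [ 251  188   35   36 1121] ((511.64056396484375, 356.88922119140625), (112.15795135498047, 112.48990631103516), 5.612823486328125) [511.38131047 356.79087901]
scene [351 219  40  26 577] ((514.42333984375, 358.85498046875), (109.4167709350586, 110.77401733398438), 4.785593509674072) [515.69469567 359.32604866]
[0.45869189 0.34000407]
at [0.5626 0.1102 0.1749] F [ 0.2 -0.1 -3.6] gap 0.0186 t 15.45
(0.52, 0.23, 0.19, 140, 6)
   [0.473, -0.246, -0.013] [0.05, -0.0, -0.482] rows 4.0
   [0.533, 0.012, -0.007] [0.05, -0.0, -0.482] rows 4.0
(np.float64(0.45869189160376656), np.float64(0.3400040653093779), 0.13, 198, 6)
   [0.461, 0.187, 0.3] [0.051, 0.0, -0.481] rows 4.0
   [0.31, 0.401, 0.284] [0.051, 0.0, -0.481] rows 4.0
(np.float64(0.45869189160376656), np.float64(0.3400040653093779), 0.041, 198, 6)
   [-0.078, 0.0, 0.738] [0.0, 0.0, 0.0] rows 2.0
```

```bash
P="python3 -m pendant"
$P '[{"travel":[0.473,-0.246,-0.04],"rot":[0.05,0,-0.482],"fingers":-1},{"travel":[0.473,-0.246,-0.04],"rot":[0.05,0,-0.482],"fingers":-1},{"travel":[0.473,-0.246,-0.04],"rot":[0.05,0,-0.482],"fingers":-1},{"travel":[0.473,-0.246,-0.04],"rot":[0.05,0,-0.482],"fingers":-1}]' >/dev/null
$P '[{"travel":[0.533,0.012,-0.007],"rot":[0.05,0,-0.482],"fingers":-1},{"travel":[0.533,0.012,-0.007],"rot":[0.05,0,-0.482],"fingers":-1},{"travel":[0.533,0.012,-0.007],"rot":[0.05,0,-0.482],"fingers":-1},{"travel":[0.533,0.012,-0.007],"rot":[0.05,0,-0.482],"fingers":-1}]' >/dev/null
$P '[{"travel":[0.461,0.187,0.3],"rot":[0.051,0,-0.481],"fingers":-1},{"travel":[0.461,0.187,0.3],"rot":[0.051,0,-0.481],"fingers":-1},{"travel":[0.461,0.187,0.3],"rot":[0.051,0,-0.481],"fingers":-1},{"travel":[0.461,0.187,0.3],"rot":[0.051,0,-0.481],"fingers":-1}]' >/dev/null
$P '[{"travel":[0.31,0.401,0.25],"rot":[0.051,0,-0.481],"fingers":-1},{"travel":[0.31,0.401,0.25],"rot":[0.051,0,-0.481],"fingers":-1},{"travel":[0.31,0.401,0.25],"rot":[0.051,0,-0.481],"fingers":-1},{"travel":[0.31,0.401,0.25],"rot":[0.051,0,-0.481],"fingers":-1},{"travel":[0.31,0.401,0.25],"rot":[0.051,0,-0.481],"fingers":-1}]'
python3 - <<'E'
from h import *
handle()
go([(.4592,.34,.05,198,6),(.4592,.34,.04,198,6)])
E
```

```text
clock: 17.15
tcp_pos: [0.4592, 0.3398, 0.1374]
orientation: [-0.052, -0.157, 0.986, -0.009]
wrist_force: [-0.7, -0.1, -3.5]
finger_gap: 0.0186
grip_force: 111.6
top 0
top head pts 0 [nan nan nan]
scene 3
scene head pts 259 [-0.0675  0.0041 -0.0228]
at [0.4595 0.3394 0.1377] F [-0.  -0.1 -3.7] gap 0.0181 t 17.25
(0.4592, 0.34, 0.05, 198, 6)
   [-0.075, 0.006, 0.727] [-0.001, 0.0, -0.0] rows 2.0
(0.4592, 0.34, 0.04, 198, 6)
   [-0.009, 0.0, 0.083] [0.0, 0.0, 0.0] rows 1.0h.py:82: RuntimeWarning: Mean of empty slice.
  k=(abs(t[:,0]+.055)<.035)&(abs(t[:,1])<.035)&(t[:,2]>-.045)&(t[:,2]<.05)&(hs[:,0]<18)&(hs[:,1]>140); print(n,"head pts",k.sum(),t[k].mean(0).round(4))
  ret = um.true_divide(
```

```bash
P="python3 -m pendant"
$P '[{"travel":[-0.035,0.005,0.35],"rot":[0,0,0],"fingers":-1},{"travel":[-0.075,0.006,0.7],"rot":[0,0,0],"fingers":-1},{"travel":[-0.082,0.006,0.79],"rot":[0,0,0],"fingers":-1},{"travel":[-0.082,0.006,0.79],"rot":[0,0,0],"fingers":-1}]'
$P '[{"travel":[-0.002,0,0.02],"rot":[0,0,0],"fingers":-1},{"travel":[-0.003,0,0.03],"rot":[0,0,0],"fingers":-1}]'
```

```text
clock: 17.65
tcp_pos: [0.4577, 0.3389, 0.041]
orientation: [-0.054, -0.156, 0.986, -0.009]
wrist_force: [-0.6, -0.5, -2.9]
finger_gap: 0.0186
grip_force: 111.4
clock: 17.85
tcp_pos: [0.461, 0.3408, 0.0411]
orientation: [-0.049, -0.157, 0.986, -0.008]
wrist_force: [0.6, 0.9, -3.1]
finger_gap: 0.0185
grip_force: 111.4
```

```bash
P="python3 -m pendant"
$P '[{"travel":[-0.001,0,0.015],"rot":[0,0,0],"fingers":-1},{"travel":[-0.002,0,0.02],"rot":[0,0,0],"fingers":-1},{"travel":[-0.002,0,0.02],"rot":[0,0,0],"fingers":-1}]'
$P '[{"travel":[-0.001,0,0.01],"rot":[0,0,0],"fingers":-1},{"travel":[-0.001,0,0.01],"rot":[0,0,0],"fingers":-1}]'
$P '[{"travel":[-0.001,0,0.01],"rot":[0,0,0],"fingers":-1},{"travel":[-0.001,0,0.01],"rot":[0,0,0],"fingers":-1}]'
```

```text
clock: 18.15
tcp_pos: [0.4595, 0.3402, 0.0372]
orientation: [-0.051, -0.157, 0.986, -0.008]
wrist_force: [0.8, 0.6, -3.6]
finger_gap: 0.0184
grip_force: 111.4
clock: 18.35
tcp_pos: [0.4595, 0.3402, 0.0364]
orientation: [-0.051, -0.157, 0.986, -0.008]
wrist_force: [-1.7, -1.3, 4.2]
finger_gap: 0.0186
grip_force: 112.9
clock: 18.55
tcp_pos: [0.4594, 0.3402, 0.0362]
orientation: [-0.051, -0.157, 0.986, -0.008]
wrist_force: [-4.3, -2.6, 10.6]
finger_gap: 0.0184
grip_force: 114.2
```

```bash
P="python3 -m pendant"
$P '[{"travel":[0,0,-0.01],"rot":[0,0,0],"fingers":-0.3},{"travel":[0,0,-0.01],"rot":[0,0,0],"fingers":0.3},{"travel":[0,0,-0.01],"rot":[0,0,0],"fingers":1},{"travel":[0,0,-0.01],"rot":[0,0,0],"fingers":1},{"travel":[0,0,-0.01],"rot":[0,0,0],"fingers":1},{"travel":[0,0,-0.01],"rot":[0,0,0],"fingers":1}]'
$P '[{"travel":[0.02,0,-0.2],"rot":[0,0,0],"fingers":1},{"travel":[0.06,0,-0.6],"rot":[0,0,0],"fingers":1},{"travel":[0.1,0,-0.99],"rot":[0,0,0],"fingers":1},{"travel":[0.1,0,-0.99],"rot":[0,0,0],"fingers":1}]'
python3 - <<'E'
from h import *
# keys: descend with shut fingers; phi 180 toward key
go([(.46,.1,.22,160,0),(.478,-.27,.15,100,0)])
E
```

```text
clock: 19.15
tcp_pos: [0.4593, 0.34, 0.0352]
orientation: [-0.051, -0.157, 0.986, -0.009]
wrist_force: [0.2, -0.5, -0.1]
finger_gap: 0.0853
grip_force: 0.0
clock: 19.55
tcp_pos: [0.4631, 0.3422, 0.1616]
orientation: [-0.046, -0.157, 0.987, -0.007]
wrist_force: [0.7, 0.5, 0.3]
finger_gap: 0.0855
grip_force: 0.0
at [0.4631 0.3422 0.1616] F [0.7 0.5 0.3] gap 0.0855 t 19.55
(0.46, 0.1, 0.22, 160, 0)
   [0.231, -0.637, -0.142] [-0.009, -0.029, 0.211] rows 2.0
   [0.081, -0.67, -0.153] [-0.009, -0.029, 0.211] rows 2.0
   [-0.072, -0.669, -0.16] [-0.009, -0.029, 0.211] rows 2.0
(0.478, -0.27, 0.15, 100, 0)
   [-0.299, -0.712, 0.146] [0.0, 0.0, 0.25] rows 2.0
   [-0.473, -0.61, 0.146] [0.0, 0.0, 0.25] rows 2.0
   [-0.615, -0.467, 0.146] [0.0, 0.0, 0.25] rows 2.0
   [-0.714, -0.292, 0.146] [0.0, 0.0, 0.25] rows 2.0
```

```bash
P="python3 -m pendant"
$P '[{"travel":[0.231,-0.637,-0.2],"rot":[-0.009,-0.029,0.211],"fingers":-1},{"travel":[0.231,-0.637,-0.2],"rot":[-0.009,-0.029,0.211],"fingers":-1},{"travel":[0.231,-0.637,-0.2],"rot":[-0.009,-0.029,0.211],"fingers":-1}]' 40 >/dev/null
$P '[{"travel":[0.081,-0.67,-0.153],"rot":[-0.009,-0.029,0.211],"fingers":-1},{"travel":[0.081,-0.67,-0.153],"rot":[-0.009,-0.029,0.211],"fingers":-1},{"travel":[0.081,-0.67,-0.153],"rot":[-0.009,-0.029,0.211],"fingers":-1}]' >/dev/null
$P '[{"travel":[-0.072,-0.669,-0.16],"rot":[-0.009,-0.029,0.211],"fingers":-1},{"travel":[-0.072,-0.669,-0.16],"rot":[-0.009,-0.029,0.211],"fingers":-1},{"travel":[-0.072,-0.669,-0.16],"rot":[-0.009,-0.029,0.211],"fingers":-1}]' >/dev/null
$P '[{"travel":[-0.299,-0.712,0.1],"rot":[0,0,0.333],"fingers":-1},{"travel":[-0.299,-0.712,0.1],"rot":[0,0,0.333],"fingers":-1},{"travel":[-0.299,-0.712,0.1],"rot":[0,0,0.333],"fingers":-1}]'
python3 - <<'E'
from h import *
go([(.478,-.27,.15,79,0)])
p,d=env.read_camera("top")
P=np.zeros(p.shape); q,uv=cloud("top",d); P[uv[:,1],uv[:,0]]=q
cv2.imwrite("pics/f.png",np.hstack([cv2.resize(p[165:265,225:325],None,fx=4,fy=4),cv2.resize(p[140:240,325:425],None,fx=4,fy=4)]))
hsv=cv2.cvtColor(p,cv2.COLOR_BGR2HSV).astype(int); H,S,V=[hsv[...,i] for i in range(3)]
w=np.zeros(H.shape,bool); w[180:262,240:295]=1
v,u=np.nonzero(w&(H<17)&(S>200)&(V>180)); c,r=cv2.minEnclosingCircle(np.c_[u,v].astype(np.float32)); print("head",len(u),atz("top",c,.071).round(4),"top z",np.median(P[v,u,2]))
hn=w&(H>=14)&(H<28)&(S>50)&(S<190)&(V>150)&(np.arange(400)[:,None]>214); v,u=np.nonzero(hn); print("handle z",len(u),np.median(P[v,u,2]), np.median(P[v[v>240],u[v>240],2]),np.median(P[v[v<225],u[v<225],2]))
E
```

```text
clock: 20.75
tcp_pos: [0.463, 0.0035, 0.2087]
orientation: [-0.003, 0.344, 0.939, -0.005]
wrist_force: [-0.9, 0.7, 0.4]
finger_gap: 0.0
grip_force: 0.0
at [0.463  0.0035 0.2087] F [-0.9  0.7  0.4] gap 0.0 t 20.75
(0.478, -0.27, 0.15, 79, 0)
   [-0.524, -0.55, 0.168] [-0.004, 0.001, 0.337] rows 3.0
   [-0.682, -0.336, 0.165] [-0.004, 0.001, 0.337] rows 3.0
   [-0.756, -0.08, 0.164] [-0.004, 0.001, 0.337] rows 3.0
head 193 [[0.5121 0.3589 0.071 ]] top z 0.06947411877958347
handle z 233 0.05004589611400853 0.05033084421784604 0.05008669909755742
```

View pics/f.png

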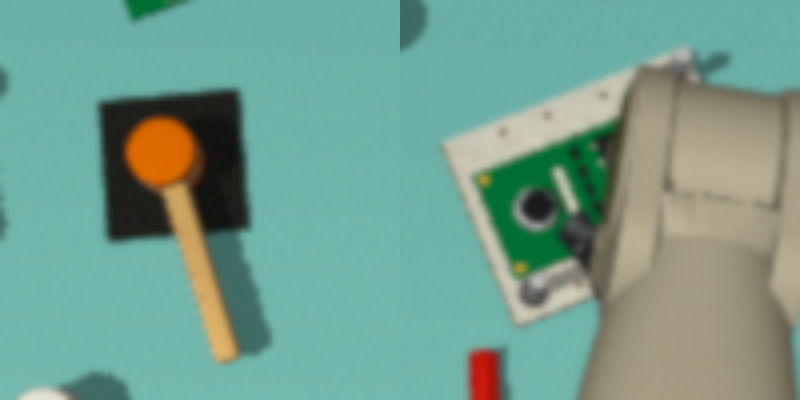

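```bash
P="python3 -m pendant"
$P '[{"travel":[-0.524,-0.55,0.168],"rot":[-0.004,0,0.337],"fingers":-1},{"travel":[-0.524,-0.55,0.168],"rot":[-0.004,0,0.337],"fingers":-1},{"travel":[-0.524,-0.55,0.168],"rot":[-0.004,0,0.337],"fingers":-1},{"travel":[-0.524,-0.55,0.168],"rot":[-0.004,0,0.337],"fingers":-1}]' >/dev/null
$P '[{"travel":[-0.682,-0.336,0.165],"rot":[-0.004,0,0.337],"fingers":-1},{"travel":[-0.682,-0.336,0.165],"rot":[-0.004,0,0.337],"fingers":-1},{"travel":[-0.682,-0.336,0.165],"rot":[-0.004,0,0.337],"fingers":-1},{"travel":[-0.682,-0.336,0.165],"rot":[-0.004,0,0.337],"fingers":-1}]' >/dev/null
$P '[{"travel":[-0.756,-0.08,0.164],"rot":[-0.004,0,0.337],"fingers":-1},{"travel":[-0.756,-0.08,0.164],"rot":[-0.004,0,0.337],"fingers":-1},{"travel":[-0.756,-0.08,0.164],"rot":[-0.004,0,0.337],"fingers":-1},{"travel":[-0.756,-0.08,0.164],"rot":[-0.004,0,0.337],"fingers":-1},{"travel":[-0.756,-0.08,0.164],"rot":[-0.004,0,0.337],"fingers":-1}]'
python3 - <<'E'
from h import *
go([(.478,-.27,.09,79,0)])
for n in("top","scene"):
    p,d=env.read_camera(n); q,uv=cloud(n,d)
    for nm,xy in(("blue",(.478,-.27)),("green",(.459,-.3675))):
        k=(np.hypot(q[:,0]-xy[0],q[:,1]-xy[1])<.01)&(q[:,2]<.08)&(q[:,2]>.03); print(n,nm,k.sum(),np.percentile(q[k,2],[50,90]) if k.any() else "")
z=np.load("top0.npz"); q,uv=cloud("top",z["d"])
for xy in((.478,-.27),(.459,-.3675)): k=(np.hypot(q[:,0]-xy[0],q[:,1]-xy[1])<.01)&(q[:,2]>.03); print(np.percentile(q[k,2],[50,90]))
E
```

```text
clock: 22.1
tcp_pos: [0.4801, -0.2655, 0.1516]
orientation: [0.001, 0.767, 0.641, 0.0]
wrist_force: [-0.1, 0.5, -0.2]
finger_gap: 0.0001
grip_force: 0.0
at [ 0.4801 -0.2655  0.1516] F [-0.1  0.5 -0.2] gap 0.0001 t 22.1
(0.478, -0.27, 0.09, 79, 0)
   [-0.039, -0.012, 0.513] [0.002, 0.001, 0.013] rows 2.0
top blue 30 [0.06094409 0.06456416]
top green 0 
scene blue 9 [0.05932805 0.06069737]
scene green 6 [0.05935331 0.06130324]
[0.06009594 0.06386185]
[0.06085657 0.06426534]
```

```bash
P="python3 -m pendant"
$P '[{"travel":[-0.039,-0.012,0.3],"rot":[0,0,0.013],"fingers":-1},{"travel":[-0.039,-0.012,0.54],"rot":[0,0,0.013],"fingers":-1},{"travel":[-0.039,-0.012,0.54],"rot":[0,0,0.013],"fingers":-1}]'
$P '[{"travel":[0,0,0.06],"rot":[0,0,0],"fingers":-1},{"travel":[0,0,0.09],"rot":[0,0,0],"fingers":-1},{"travel":[0,0,0.1],"rot":[0,0,0],"fingers":-1},{"travel":[0,0,0.1],"rot":[0,0,0],"fingers":-1}]'
```

```text
clock: 22.5
tcp_pos: [0.4753, -0.2689, 0.0835]
orientation: [-0.002, 0.773, 0.635, -0.001]
wrist_force: [-1.1, 1.3, -0.2]
finger_gap: 0.0001
grip_force: 0.0
clock: 22.9
tcp_pos: [0.4782, -0.2715, 0.0758]
orientation: [0.002, 0.773, 0.634, 0.001]
wrist_force: [-0.4, 4.2, 5.3]
finger_gap: -0.0003
grip_force: 2.2
```

```bash
P="python3 -m pendant"
$P '[{"travel":[0,0,0.01],"rot":[0,0,0],"fingers":-1},{"travel":[0,0,0.02],"rot":[0,0,0],"fingers":-1},{"travel":[0,0,0.02],"rot":[0,0,0],"fingers":-1}]'
$P '[{"travel":[0,0,0.01],"rot":[0,0,0],"fingers":-1},{"travel":[0,0,0.015],"rot":[0,0,0],"fingers":-1},{"travel":[0,0,0.015],"rot":[0,0,0],"fingers":-1}]'
```

```text
clock: 23.2
tcp_pos: [0.4783, -0.2718, 0.0748]
orientation: [0.003, 0.773, 0.634, 0.001]
wrist_force: [-3.7, 6.3, 17.0]
finger_gap: 0.0003
grip_force: 8.8
clock: 23.5
tcp_pos: [0.4784, -0.2718, 0.0746]
orientation: [0.003, 0.773, 0.634, 0.001]
wrist_force: [-6.2, 7.9, 28.5]
finger_gap: 0.0002
grip_force: 14.5
```

```bash
P="python3 -m pendant"
$P '[{"travel":[0,0,-0.2],"rot":[0,0,0],"fingers":-1},{"travel":[0,0,-0.5],"rot":[0,0,0],"fingers":-1},{"travel":[0,0,-0.5],"rot":[0,0,0],"fingers":-1},{"travel":[0,0,-0.5],"rot":[0,0,0],"fingers":-1}]'
python3 - <<'E'
from h import *
go([(.459,-.3675,.132,79,0),(.459,-.3675,.088,79,0)])
E
```

```text
clock: 23.9
tcp_pos: [0.4783, -0.2728, 0.1316]
orientation: [0.004, 0.774, 0.634, 0.0]
wrist_force: [-0.9, 0.4, -0.7]
finger_gap: 0.0002
grip_force: 0.0
at [ 0.4783 -0.2728  0.1316] F [-0.9  0.4 -0.7] gap 0.0002 t 23.9
(0.459, -0.3675, 0.132, 79, 0)
   [-0.805, -0.002, 0.0] [0.006, 0.004, -0.006] rows 2.0
(0.459, -0.3675, 0.088, 79, 0)
   [0.0, 0.0, 0.367] [0.0, 0.0, 0.0] rows 1.0
```

```bash
P="python3 -m pendant"
$P '[{"travel":[-0.4,0,0],"rot":[0,0,0],"fingers":-1},{"travel":[-0.805,0,0],"rot":[0,0,0],"fingers":-1},{"travel":[-0.805,0,0],"rot":[0,0,0],"fingers":-1},{"travel":[-0.805,0,0],"rot":[0,0,0],"fingers":-1},{"travel":[-0.805,0,0.36],"rot":[0,0,0],"fingers":-1},{"travel":[-0.805,0,0.36],"rot":[0,0,0],"fingers":-1}]'
$P '[{"travel":[0,0,0.06],"rot":[0,0,0],"fingers":-1},{"travel":[0,0,0.1],"rot":[0,0,0],"fingers":-1},{"travel":[0,0,0.12],"rot":[0,0,0],"fingers":-1},{"travel":[0,0,0.12],"rot":[0,0,0],"fingers":-1}]'
```

```text
clock: 24.5
tcp_pos: [0.4557, -0.3624, 0.0823]
orientation: [-0.003, 0.773, 0.634, -0.0]
wrist_force: [-0.8, 0.7, -0.9]
finger_gap: 0.0
grip_force: 0.0
clock: 24.9
tcp_pos: [0.4587, -0.3656, 0.075]
orientation: [0.002, 0.773, 0.634, 0.0]
wrist_force: [-3.7, 5.0, 9.4]
finger_gap: 0.0
grip_force: 4.4
```

```bash
P="python3 -m pendant"
$P '[{"travel":[0,0,0.01],"rot":[0,0,0],"fingers":-1},{"travel":[0,0,0.02],"rot":[0,0,0],"fingers":-1},{"travel":[0,0,0.025],"rot":[0,0,0],"fingers":-1},{"travel":[0,0,0.025],"rot":[0,0,0],"fingers":-1}]'
$P '[{"travel":[0,0,-0.2],"rot":[0,0,0],"fingers":-1},{"travel":[0,0,-0.5],"rot":[0,0,0],"fingers":-1},{"travel":[0,0,-0.9],"rot":[0,0,0],"fingers":-1},{"travel":[0,0,-0.9],"rot":[0,0,0],"fingers":-1},{"travel":[0,0,-0.9],"rot":[0,0,0],"fingers":-1}]'
python3 - <<'E'
from h import *
for n in("top","scene"):
    p,d=env.read_camera(n); q,uv=cloud(n,d)
    for nm,xy in(("brass",(.6005,-.0548)),("black",(.555,.0563)),("mallet",(.512,.359))):
        k=(np.hypot(q[:,0]-xy[0],q[:,1]-xy[1])<.009)&(q[:,2]<.09); print(n,nm,k.sum(),np.percentile(q[k,2],[50,90]).round(4) if k.any() else "")
z=np.load("top0.npz"); q,_=cloud("top",z["d"])
for xy in((.6005,-.0548),(.555,.0563)): k=(np.hypot(q[:,0]-xy[0],q[:,1]-xy[1])<.009); print("before",np.percentile(q[k,2],[50,90]).round(4))
z=np.load("scene0.npz"); q,_=cloud("scene",z["d"])
for xy in((.6005,-.0548),(.555,.0563)): k=(np.hypot(q[:,0]-xy[0],q[:,1]-xy[1])<.009); print("before scene",np.percentile(q[k,2],[50,90]).round(4))
E
```

```text
clock: 25.3
tcp_pos: [0.4588, -0.3656, 0.0747]
orientation: [0.003, 0.773, 0.634, 0.0]
wrist_force: [-8.3, 9.4, 25.8]
finger_gap: -0.0001
grip_force: 12.9
clock: 25.8
tcp_pos: [0.4597, -0.3672, 0.1808]
orientation: [0.005, 0.773, 0.634, 0.0]
wrist_force: [0.2, -0.4, -0.4]
finger_gap: -0.0003
grip_force: 0.0
top brass 26 [0.0482 0.0523]
top black 23 [0.0479 0.0511]
top mallet 25 [0.0704 0.0744]
scene brass 19 [0.0436 0.0481]
scene black 17 [0.0429 0.0472]
scene mallet 8 [0.0686 0.0701]
before [0.0578 0.0613]
before [0.061  0.0642]
before scene [0.0377 0.0585]
before scene [0.0397 0.061 ]
```

```bash
python3 -c "
from workcell import env
print(env.hand_in())"
```

```text
the job is handed in; nothing more can be done
None
```

The job is handed in at about 26 s of the 64 s: both pins read home in the depth images (brass first, then black), the mallet stands upright and released about 2 mm from the mat's centre, and the blue and then the green key were pressed to their stops and released.

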